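# Load the paint agitator and rack the stirring paddles

### The job

The paint in the lidded cups is stirred and ready to be shaken: pull the agitator's tray out to its loading stop, seat every cup that is there upright and fully down in a tapered well of its own, then push the tray all the way home under the clear guard. Put both stirring paddles away in the slotted rack, each in a slot of its own with its blade on edge, fully down and right in, and its handle just outside on the robot's side. Leave the tins, bottle and jar standing where they are.

Things in the scene. Friction and masses are not known exactly. Their poses are not given: they have to be found in the camera images.
- tray (a joint): The agitator's sliding tray, a slide joint along the agitator's own x axis: 0 = pushed fully home under the clear guard, 0.20 m = pulled fully out towards the robot, at its loading stop. About 3 N of friction keeps it where it is left; it starts nearly home. On it, 2 x 2, 95 mm apart, are four wells: steel collars 40 mm tall, inner radius 24 mm at the floor to 33 mm at the mouth, wall 4 mm.
- tray_handle (a point): The tray's grip: black post 24 x 24 mm, 60 mm tall. Point: on its axis 20 mm below its top, 74 mm above the bench; x along the slide to home (away from the robot), z up. Floor centres of the four wells, in this frame: x 132.5 or 227.5 mm, y +47.5 or -47.5 mm, z -40 mm, moving with the tray. Tray home: the guard begins 80 mm beyond the post; its roof is 190 to 195 mm high.
- cup1_mid (a point): A filled, lidded white cup, 120 mm tall, about 0.2 kg (may be absent). It tapers from radius 22 mm at the foot to 37 mm at 65 mm height; the grey lid slopes in to 84 mm; grip the black round cap on top, 34 mm diameter, from 84 to 120 mm. Point: on its axis 60 mm above the foot, z up. It fits any well with 2 mm play all round and then stands on the well's floor.
- cup2_mid (a point): A filled, lidded white cup, 120 mm tall, about 0.2 kg (may be absent). It tapers from radius 22 mm at the foot to 37 mm at 65 mm height; the grey lid slopes in to 84 mm; grip the black round cap on top, 34 mm diameter, from 84 to 120 mm. Point: on its axis 60 mm above the foot, z up. It fits any well with 2 mm play all round and then stands on the well's floor.
- cup3_mid (a point): A filled, lidded white cup, 120 mm tall, about 0.2 kg (may be absent). It tapers from radius 22 mm at the foot to 37 mm at 65 mm height; the grey lid slopes in to 84 mm; grip the black round cap on top, 34 mm diameter, from 84 to 120 mm. Point: on its axis 60 mm above the foot, z up. It fits any well with 2 mm play all round and then stands on the well's floor.
- cup4_mid (a point): A filled, lidded white cup, 120 mm tall, about 0.2 kg (may be absent). It tapers from radius 22 mm at the foot to 37 mm at 65 mm height; the grey lid slopes in to 84 mm; grip the black round cap on top, 34 mm diameter, from 84 to 120 mm. Point: on its axis 60 mm above the foot, z up. It fits any well with 2 mm play all round and then stands on the well's floor.
- paddle1_handle (a point): A stirring paddle lying with its flat blade on edge: wooden handle 75 mm long, 44 wide, 22 high; metal blade 105 mm long, 4 thick, 22 high, level with the handle below and above. Point: centre of the handle; x points to the blade (37.5 to 142.5 mm ahead), y across, z up. About 0.12 kg, balanced about 20 mm ahead of the point.
- paddle2_handle (a point): A stirring paddle lying with its flat blade on edge: wooden handle 75 mm long, 44 wide, 22 high; metal blade 105 mm long, 4 thick, 22 high, level with the handle below and above. Point: centre of the handle; x points to the blade (37.5 to 142.5 mm ahead), y across, z up. About 0.12 kg, balanced about 20 mm ahead of the point.
- slot1 (a point): Slot 1 of three in the paddle rack (75 mm apart, use any): open above and at both ends, 80 mm long, 8 wide, flared; lips 19 mm above its floor. Point: centre of its floor, 40 mm above the bench; x along it away from the robot, z up. A ledge level with the floor runs 52 mm towards -x from the slot's end. With a paddle right in, blade on the floor, the handle centre is 78 to 92 mm towards -x, 11 mm up.
- slot2 (a point): Slot 2 of three in the paddle rack (75 mm apart, use any): open above and at both ends, 80 mm long, 8 wide, flared; lips 19 mm above its floor. Point: centre of its floor, 40 mm above the bench; x along it away from the robot, z up. A ledge level with the floor runs 52 mm towards -x from the slot's end. With a paddle right in, blade on the floor, the handle centre is 78 to 92 mm towards -x, 11 mm up.
- slot3 (a point): Slot 3 of three in the paddle rack (75 mm apart, use any): open above and at both ends, 80 mm long, 8 wide, flared; lips 19 mm above its floor. Point: centre of its floor, 40 mm above the bench; x along it away from the robot, z up. A ledge level with the floor runs 52 mm towards -x from the slot's end. With a paddle right in, blade on the floor, the handle centre is 78 to 92 mm towards -x, 11 mm up.
- tin_a: Bystander, a paint tin, 72 mm diameter, 90 mm tall; leave it standing where it is. Origin at the centre of its underside, z up.
- tinter: Bystander, a white tinter bottle, 68 mm diameter, 170 mm tall; leave it standing where it is. Origin at the centre of its underside, z up.
- tin_b: Bystander, a paint tin, 90 mm diameter, 110 mm tall; leave it standing where it is. Origin at the centre of its underside, z up.
- jar: Bystander, a small grey jar, 56 mm diameter, 80 mm tall; leave it standing where it is. Origin at the centre of its underside, z up.
Not all that is in view belongs to the job. Leave any purple look-alike of the part that bears cup3_mid alone.

How it is judged (in metres and radians):
On the way, in this order (a step that is already met when the one before it is completed fails the run):
1. the tray is pulled out to its loading stop (within 10 mm) (value of joint tray above 0.19 m), for 0.2 s.
2. every cup present is seated in a well while the tray is out (value of joint tray above 0.15 m and ((x of cup1_mid in the frame of tray_handle between 0.1275 and 0.1375 m and y of cup1_mid in the frame of tray_handle between 0.0425 and 0.0525 m and z of cup1_mid in the frame of tray_handle between 0.015 and 0.025 m) or (x of cup1_mid in the frame of tray_handle between 0.1275 and 0.1375 m and y of cup1_mid in the frame of tray_handle between -0.0525 and -0.0425 m and z of cup1_mid in the frame of tray_handle between 0.015 and 0.025 m) or (x of cup1_mid in the frame of tray_handle between 0.2225 and 0.2325 m and y of cup1_mid in the frame of tray_handle between 0.0425 and 0.0525 m and z of cup1_mid in the frame of tray_handle between 0.015 and 0.025 m) or (x of cup1_mid in the frame of tray_handle between 0.2225 and 0.2325 m and y of cup1_mid in the frame of tray_handle between -0.0525 and -0.0425 m and z of cup1_mid in the frame of tray_handle between 0.015 and 0.025 m)) and angle between each of cup1_mid, cup2_mid, cup3_mid, cup4_mid's own z axis and vertical below 0.12 rad and ((x of cup2_mid in the frame of tray_handle between 0.1275 and 0.1375 m and y of cup2_mid in the frame of tray_handle between 0.0425 and 0.0525 m and z of cup2_mid in the frame of tray_handle between 0.015 and 0.025 m) or (x of cup2_mid in the frame of tray_handle between 0.1275 and 0.1375 m and y of cup2_mid in the frame of tray_handle between -0.0525 and -0.0425 m and z of cup2_mid in the frame of tray_handle between 0.015 and 0.025 m) or (x of cup2_mid in the frame of tray_handle between 0.2225 and 0.2325 m and y of cup2_mid in the frame of tray_handle between 0.0425 and 0.0525 m and z of cup2_mid in the frame of tray_handle between 0.015 and 0.025 m) or (x of cup2_mid in the frame of tray_handle between 0.2225 and 0.2325 m and y of cup2_mid in the frame of tray_handle between -0.0525 and -0.0425 m and z of cup2_mid in the frame of tray_handle between 0.015 and 0.025 m)) and ((x of cup3_mid in the frame of tray_handle between 0.1275 and 0.1375 m and y of cup3_mid in the frame of tray_handle between 0.0425 and 0.0525 m and z of cup3_mid in the frame of tray_handle between 0.015 and 0.025 m) or (x of cup3_mid in the frame of tray_handle between 0.1275 and 0.1375 m and y of cup3_mid in the frame of tray_handle between -0.0525 and -0.0425 m and z of cup3_mid in the frame of tray_handle between 0.015 and 0.025 m) or (x of cup3_mid in the frame of tray_handle between 0.2225 and 0.2325 m and y of cup3_mid in the frame of tray_handle between 0.0425 and 0.0525 m and z of cup3_mid in the frame of tray_handle between 0.015 and 0.025 m) or (x of cup3_mid in the frame of tray_handle between 0.2225 and 0.2325 m and y of cup3_mid in the frame of tray_handle between -0.0525 and -0.0425 m and z of cup3_mid in the frame of tray_handle between 0.015 and 0.025 m)) and ((x of cup4_mid in the frame of tray_handle between 0.1275 and 0.1375 m and y of cup4_mid in the frame of tray_handle between 0.0425 and 0.0525 m and z of cup4_mid in the frame of tray_handle between 0.015 and 0.025 m) or (x of cup4_mid in the frame of tray_handle between 0.1275 and 0.1375 m and y of cup4_mid in the frame of tray_handle between -0.0525 and -0.0425 m and z of cup4_mid in the frame of tray_handle between 0.015 and 0.025 m) or (x of cup4_mid in the frame of tray_handle between 0.2225 and 0.2325 m and y of cup4_mid in the frame of tray_handle between 0.0425 and 0.0525 m and z of cup4_mid in the frame of tray_handle between 0.015 and 0.025 m) or (x of cup4_mid in the frame of tray_handle between 0.2225 and 0.2325 m and y of cup4_mid in the frame of tray_handle between -0.0525 and -0.0425 m and z of cup4_mid in the frame of tray_handle between 0.015 and 0.025 m))), for 0.2 s.
3. the tray, with the seated cups, is pushed home (within 8 mm) (value of joint tray below 0.008 m and ((x of cup1_mid in the frame of tray_handle between 0.1275 and 0.1375 m and y of cup1_mid in the frame of tray_handle between 0.0425 and 0.0525 m and z of cup1_mid in the frame of tray_handle between 0.015 and 0.025 m) or (x of cup1_mid in the frame of tray_handle between 0.1275 and 0.1375 m and y of cup1_mid in the frame of tray_handle between -0.0525 and -0.0425 m and z of cup1_mid in the frame of tray_handle between 0.015 and 0.025 m) or (x of cup1_mid in the frame of tray_handle between 0.2225 and 0.2325 m and y of cup1_mid in the frame of tray_handle between 0.0425 and 0.0525 m and z of cup1_mid in the frame of tray_handle between 0.015 and 0.025 m) or (x of cup1_mid in the frame of tray_handle between 0.2225 and 0.2325 m and y of cup1_mid in the frame of tray_handle between -0.0525 and -0.0425 m and z of cup1_mid in the frame of tray_handle between 0.015 and 0.025 m)) and angle between each of cup1_mid, cup2_mid, cup3_mid, cup4_mid's own z axis and vertical below 0.12 rad and ((x of cup2_mid in the frame of tray_handle between 0.1275 and 0.1375 m and y of cup2_mid in the frame of tray_handle between 0.0425 and 0.0525 m and z of cup2_mid in the frame of tray_handle between 0.015 and 0.025 m) or (x of cup2_mid in the frame of tray_handle between 0.1275 and 0.1375 m and y of cup2_mid in the frame of tray_handle between -0.0525 and -0.0425 m and z of cup2_mid in the frame of tray_handle between 0.015 and 0.025 m) or (x of cup2_mid in the frame of tray_handle between 0.2225 and 0.2325 m and y of cup2_mid in the frame of tray_handle between 0.0425 and 0.0525 m and z of cup2_mid in the frame of tray_handle between 0.015 and 0.025 m) or (x of cup2_mid in the frame of tray_handle between 0.2225 and 0.2325 m and y of cup2_mid in the frame of tray_handle between -0.0525 and -0.0425 m and z of cup2_mid in the frame of tray_handle between 0.015 and 0.025 m)) and ((x of cup3_mid in the frame of tray_handle between 0.1275 and 0.1375 m and y of cup3_mid in the frame of tray_handle between 0.0425 and 0.0525 m and z of cup3_mid in the frame of tray_handle between 0.015 and 0.025 m) or (x of cup3_mid in the frame of tray_handle between 0.1275 and 0.1375 m and y of cup3_mid in the frame of tray_handle between -0.0525 and -0.0425 m and z of cup3_mid in the frame of tray_handle between 0.015 and 0.025 m) or (x of cup3_mid in the frame of tray_handle between 0.2225 and 0.2325 m and y of cup3_mid in the frame of tray_handle between 0.0425 and 0.0525 m and z of cup3_mid in the frame of tray_handle between 0.015 and 0.025 m) or (x of cup3_mid in the frame of tray_handle between 0.2225 and 0.2325 m and y of cup3_mid in the frame of tray_handle between -0.0525 and -0.0425 m and z of cup3_mid in the frame of tray_handle between 0.015 and 0.025 m)) and ((x of cup4_mid in the frame of tray_handle between 0.1275 and 0.1375 m and y of cup4_mid in the frame of tray_handle between 0.0425 and 0.0525 m and z of cup4_mid in the frame of tray_handle between 0.015 and 0.025 m) or (x of cup4_mid in the frame of tray_handle between 0.1275 and 0.1375 m and y of cup4_mid in the frame of tray_handle between -0.0525 and -0.0425 m and z of cup4_mid in the frame of tray_handle between 0.015 and 0.025 m) or (x of cup4_mid in the frame of tray_handle between 0.2225 and 0.2325 m and y of cup4_mid in the frame of tray_handle between 0.0425 and 0.0525 m and z of cup4_mid in the frame of tray_handle between 0.015 and 0.025 m) or (x of cup4_mid in the frame of tray_handle between 0.2225 and 0.2325 m and y of cup4_mid in the frame of tray_handle between -0.0525 and -0.0425 m and z of cup4_mid in the frame of tray_handle between 0.015 and 0.025 m))), for 0.2 s.
At the end, for the whole second after the job is handed in: Tray within 8 mm of home; each cup upright in a well (within 5 mm in x and y, foot within 5 mm of its floor); both paddles in slots: handle centre 72 to 105 mm robot-side of slot centre, 12 mm sideways, blade within 6 mm of the floor, along it within 0.15 rad, on edge; all at rest (all of step 3 and ((x of paddle1_handle in the frame of slot1 between -0.105 and -0.072 m and y of paddle1_handle in the frame of slot1 between -0.012 and 0.012 m and z of paddle1_handle in the frame of slot1 between 0.005 and 0.017 m and angle between the x axis of paddle1_handle and the x axis of slot1, either way round below 0.15 rad and angle between paddle1_handle's own z axis and vertical below 0.35 rad) or (x of paddle1_handle in the frame of slot2 between -0.105 and -0.072 m and y of paddle1_handle in the frame of slot2 between -0.012 and 0.012 m and z of paddle1_handle in the frame of slot2 between 0.005 and 0.017 m and angle between the x axis of paddle1_handle and the x axis of slot2, either way round below 0.15 rad and angle between paddle1_handle's own z axis and vertical below 0.35 rad) or (x of paddle1_handle in the frame of slot3 between -0.105 and -0.072 m and y of paddle1_handle in the frame of slot3 between -0.012 and 0.012 m and z of paddle1_handle in the frame of slot3 between 0.005 and 0.017 m and angle between the x axis of paddle1_handle and the x axis of slot3, either way round below 0.15 rad and angle between paddle1_handle's own z axis and vertical below 0.35 rad)) and ((x of paddle2_handle in the frame of slot1 between -0.105 and -0.072 m and y of paddle2_handle in the frame of slot1 between -0.012 and 0.012 m and z of paddle2_handle in the frame of slot1 between 0.005 and 0.017 m and angle between the x axis of paddle2_handle and the x axis of slot1, either way round below 0.15 rad and angle between paddle2_handle's own z axis and vertical below 0.35 rad) or (x of paddle2_handle in the frame of slot2 between -0.105 and -0.072 m and y of paddle2_handle in the frame of slot2 between -0.012 and 0.012 m and z of paddle2_handle in the frame of slot2 between 0.005 and 0.017 m and angle between the x axis of paddle2_handle and the x axis of slot2, either way round below 0.15 rad and angle between paddle2_handle's own z axis and vertical below 0.35 rad) or (x of paddle2_handle in the frame of slot3 between -0.105 and -0.072 m and y of paddle2_handle in the frame of slot3 between -0.012 and 0.012 m and z of paddle2_handle in the frame of slot3 between 0.005 and 0.017 m and angle between the x axis of paddle2_handle and the x axis of slot3, either way round below 0.15 rad and angle between paddle2_handle's own z axis and vertical below 0.35 rad)) and linear speed of each of cup1, cup2, cup3, cup4, paddle1, paddle2 below 0.02 m/s); the robot touches nothing.
It fails at once if bystander tin_a pushed more than 40 mm or tipped over (distance of tin_a from where it was at the start of the episode above 0.04 m or angle between tin_a's own z axis and vertical above 0.5 rad).
It fails at once if bystander tinter pushed more than 40 mm or tipped over (distance of tinter from where it was at the start of the episode above 0.04 m or angle between tinter's own z axis and vertical above 0.5 rad).
It fails at once if bystander tin_b pushed more than 40 mm or tipped over (distance of tin_b from where it was at the start of the episode above 0.04 m or angle between tin_b's own z axis and vertical above 0.5 rad).
It fails at once if bystander jar pushed more than 40 mm or tipped over (distance of jar from where it was at the start of the episode above 0.04 m or angle between jar's own z axis and vertical above 0.5 rad).
Of cup1, cup2, cup3, cup4 only 2 to 4 are there at a start; the rules pass over those that are not, and their reading is None.
At some moment in a run one of paddle1, paddle2 may be knocked a few centimetres aside while the robot is not near it.
It also fails if it takes over 210 s, if anything falls off the work surface, if the arm or the gripper's body presses on something with over 40 N, if the wrist force passes 120 N, or if a joint passes its speed limit or range.

### The arm

A 7-joint arm with a two-finger parallel gripper is mounted at the origin on the work surface. World frame = base frame: x ahead of the robot, y to its left, z up, the work surface at z = 0. Lengths are in m, angles in degrees, forces in N, time in s.
With the tool pointing down it reaches from about 0.4 to 0.9 m from the base axis. Payload 5.5 kg.
Tool frame: the origin (TCP) lies between the finger pads; the fingertips stand 14 mm ahead of it and the grasp point (between the pads) lies 5 mm behind it; z points along the fingers, x is the direction in which the jaws open and shut, and the axes are right-handed (so a half turn about z gives the same grasp; the last joint's range is limited). The gripper opens to 85 mm and grips with 20 to 120 N. Pads are 22 mm wide; open, the fingers measure 114 mm over their backs; the gripper's body (76 mm by 85 mm) begins 54 mm behind the grasp point. The pads swing forward as they close: fully open they stand 13 mm farther back than shut.
Start: joints at [-53.789, 28.699, -24.465, 88.831, 12.651, 65.22, -12.049], TCP at [0.234, 0.606, 0.245] pointing down, gripper open.
Joint ranges: [-164.97, 164.97], [-17.58, 116.51], [-87.97, 89.64], [11.32, 138.91], [-80.73, 260.73], [10.89, 115.49], [-147.41, 147.41]. Speed limits (degrees/s): [147.25, 147.25, 180, 180, 180, 180, 180].

### API

Orientations are given as a 3x3 rotation matrix whose columns are the frame's x, y, z axes.
In Python, from rig import state, grab_frame, camera_info, sign_off gives the robot as it stands. The module is installed in compiled form; this text tells all that it offers.
- The arm moves only by the tool apply_moves, never from a script. Its argument "plan" is a list of rows, each a list of 7 numbers: the shift along the tool's x, y, z in units of 30 mm (1.0 is 30 mm), then the turn, a rotation vector about the tool's x, y, z in units of 5 degrees (1.0 is 5 degrees), then the gripper command: -1 is fully open, 1 is shut, values between are in proportion. A call has 1 to 12 rows; each row shifts and turns the commanded pose from where the row before left it, along the tool's axes as they then stand; what a row does not reach is not made up. A row lasts 1/10 s, in which the tool goes at most 50 mm and 8.59 degrees, less where a joint would pass 70% of its speed; a pose out of reach is approached as far as the arm can. A call is refused whole if a number of a shift passes 1 or a number of a turn 1, either way. A call with a gripper value outside its range is refused whole. The fingers move at their own pace and stop on an object; the grip force is fixed at half the most. Time passes only in rows, so rows that do not move let the fingers close. It gives the time, the measured TCP pose, the force and the opening at its end, in the units of the state.
- state(): the state, without advancing time (a new reading comes with each control period).
- grab_frame(name): name is "scene" or "top"; returns (picture, depth): 480x640x3 uint8, blue, green, red; 480x640 float32, m along the optical axis (not along the pixel's ray), 0 where there is no reading.
- camera_info(name): a dict with "fovy" (degrees; the focal length in pixels is half the picture's height over the tangent of half this angle, whatever the lens; pixels are square), "cx", "cy" (the principal point, pixels), "T" (4x4, takes a point from camera to world coordinates). Camera axes: x right, y down, z forward; pixel columns grow to the right and rows downward; lengths in m; the calibration is good to about 2 mm. A picture is of the moment at which its call begins. camera_info takes no time and is no camera call.
- sign_off(): hands the job in, once; it reports no verdict.
The state is a dict: "time_s": time; "joints": joint angles; "joint_vel": joint speeds; "effort": joint torques, N m; "ee_pos": TCP position; "orientation": TCP orientation; "wrist_force": force on the tool from outside, world axes, zero at the start; "torque": the same for the moment, N m; "grip_width": finger opening in m.
Only numpy, scipy, OpenCV 4.12 (cv2) and the standard library are available. Lean on these libraries where they do the work, as an engineer would, in place of code of your own. Each camera call takes 0.05 s, during which the arm holds its last target. There are 200 camera calls.

## Working session

There is one attempt and no reset: what is moved stays moved. The work goes in short steps, Python scripts to look and compute and a tool call to move; the robot and the scene stay as the last step left them, time stands still between calls to the robot, and variables do not carry over. Pictures are saved under pics/ and viewed, about 12 in all and at most 16, crops included, and the job is handed in when it is done.

Besides the shell and the picture viewer there is one more tool, called after "Emit:" as a command line: name --pt "numbers of a row" for each row, then --argument value for the rest. apply_moves: Moves the arm, as the interface text tells. Its arguments: {"type":"object","properties":{"plan":{"type":"array","items":{"type":"array","items":{"type":"number"}}}},"required":["plan"]}

```bash
mkdir -p pics; cat > h.py <<'E'
import numpy as np,cv2
from rig import state,grab_frame,camera_info,sign_off
def grab(n,tag):
    im,d=grab_frame(n); np.savez(f'/tmp/{tag}.npz',im=im,d=d); cv2.imwrite(f'pics/{tag}.png',im); return im,d
def pts(n,d):
    c=camera_info(n); f=240/np.tan(np.radians(c['fovy']/2)); v,u=np.mgrid[:480,:640]
    P=np.stack([(u-c['cx'])/f*d,(v-c['cy'])/f*d,d],-1)
    return P@np.array(c['T'])[:3,:3].T+np.array(c['T'])[:3,3]
E
python3 - <<'E'
from h import *
for n in('scene','top'):
    grab(n,n+'0'); c=camera_info(n); print(n,c)
s=state(); print(s)
E
```

```text
scene {'fovy': 46.7959465109585, 'cx': 326.17169358131196, 'cy': 230.69437688520827, 'T': array([[-0.38621343,  0.7086925 , -0.59041861,  1.54519564],
       [ 0.92225616,  0.30834949, -0.23316127,  0.42021283],
       [ 0.01681564, -0.63456721, -0.77268473,  1.45485335],
       [ 0.        ,  0.        ,  0.        ,  1.        ]])}
top {'fovy': 45.702243836697924, 'cx': 316.3843564013699, 'cy': 234.4226997641172, 'T': array([[-0.0301108 , -0.99345571,  0.11017753,  0.29019856],
       [-0.99938887,  0.03188055,  0.01433613,  0.01589701],
       [-0.01775483, -0.10967853, -0.99380853,  1.96388019],
       [ 0.        ,  0.        ,  0.        ,  1.        ]])}
{'time_s': 0.1, 'joints': array([-53.78976048,  28.75051355, -24.45483639,  88.88584948,
        12.64978619,  65.22081095, -12.04794751]), 'joint_vel': array([-0.0271421 , -0.13139135, -0.01581807, -0.14010115,  0.07967873,
       -0.06749071,  0.07525843]), 'effort': array([-1.07078892e-02, -5.70817673e+01, -5.83853871e+00, -2.81741953e+01,
        1.03977928e-02,  5.80245585e-03, -2.04589412e-05]), 'ee_pos': array([0.2341199 , 0.6057142 , 0.24433851]), 'orientation': array([[ 3.60415857e-01,  9.32791439e-01, -7.36217946e-04],
       [ 9.32789966e-01, -3.60416598e-01, -1.65990153e-03],
       [-1.81368711e-03, -8.84818792e-05, -9.99998351e-01]]), 'wrist_force': array([-0.91006491, -0.05272893,  0.21287614]), 'torque': array([ 0.02956253, -0.03554037,  0.02326311]), 'grip_width': 0.08539942257548544}
```

View pics/scene0.png

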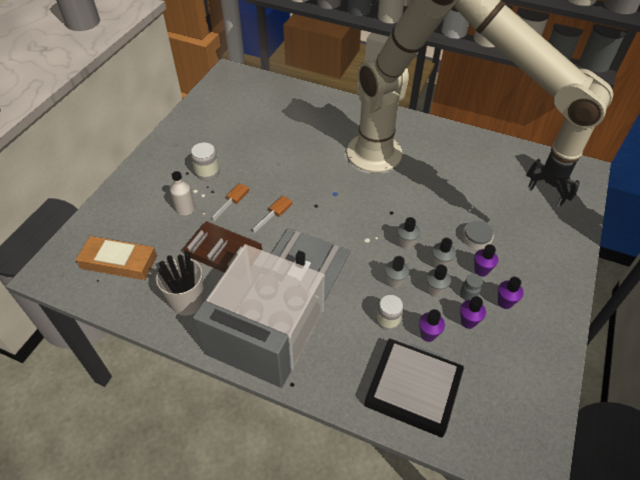

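View pics/top0.png

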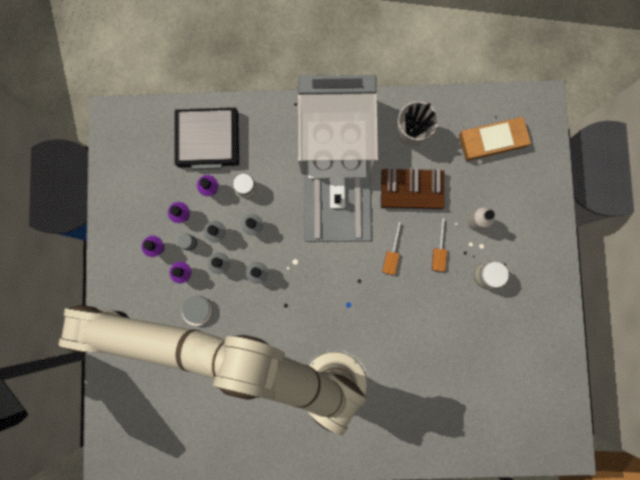

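```bash
python3 - <<'E'
from h import *
a=cv2.imread('pics/scene0.png')[200:350,355:535]; b=cv2.imread('pics/top0.png')[165:325,135:285]
a=cv2.resize(a,(480,400),interpolation=cv2.INTER_CUBIC); b=cv2.resize(b,(320,341),interpolation=cv2.INTER_CUBIC)
b=cv2.copyMakeBorder(b,0,59,0,0,0); cv2.imwrite('pics/c1.png',np.hstack([a,b]))
for n in('scene','top'):
    z=np.load(f'/tmp/{n}0.npz'); P=pts(n,z['d'])
    tp=dict(scene=[(408,223),(397,261),(443,244),(437,271),(472,283),(477,235),(390,308),(203,152),(178,178),(300,258),(282,205),(238,190)],
      top=[(252,220),(213,229),(217,260),(257,271),(187,241),(196,308),(243,183),(495,274),(488,215),(338,200),(391,264),(440,260)])[n]
    for u,v in tp: print(n,u,v,P[v,u].round(3))
E
```

```text
scene 408 223 [0.393 0.242 0.12 ]
scene 397 261 [0.548 0.257 0.119]
scene 443 244 [0.425 0.366 0.113]
scene 437 271 [0.536 0.377 0.119]
scene 472 283 [0.511 0.484 0.085]
scene 477 235 [0.286 0.457 0.044]
scene 390 308 [0.692 0.286 0.087]
scene 203 152 [ 0.361 -0.523  0.111]
scene 178 178 [ 0.544 -0.499  0.16 ]
scene 300 258 [ 0.631 -0.025  0.085]
scene 282 205 [ 0.403 -0.198  0.02 ]
scene 238 190 [ 0.403 -0.371  0.022]
top 252 220 [0.549 0.252 0.119]
top 213 229 [0.524 0.382 0.112]
top 217 260 [0.421 0.368 0.122]
top 257 271 [0.382 0.239 0.116]
top 187 241 [0.492 0.477 0.072]
top 196 308 [0.268 0.453 0.051]
top 243 183 [0.68  0.284 0.084]
top 495 274 [ 0.348 -0.529  0.116]
top 488 215 [ 0.534 -0.505  0.164]
top 338 200 [ 0.61  -0.032  0.093]
top 391 264 [ 0.396 -0.206  0.026]
top 440 260 [ 0.405 -0.374  0.021]
```

View pics/c1.png

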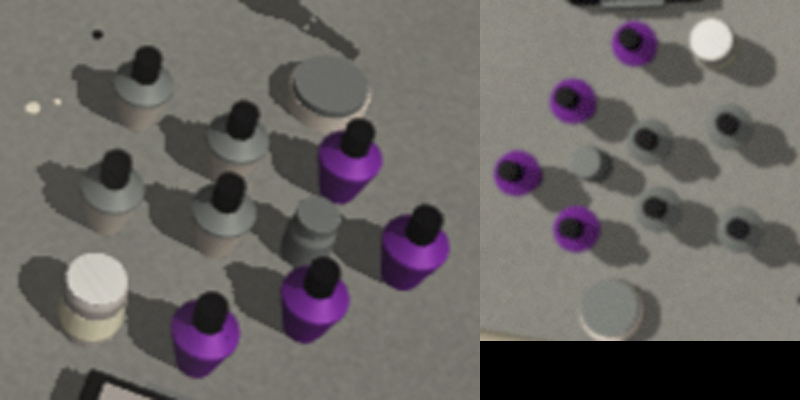

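```bash
cat >> h.py <<'E'
from scipy.optimize import least_squares
def proj(n,X):
    c=camera_info(n); f=240/np.tan(np.radians(c['fovy']/2)); T=np.array(c['T']); q=(np.asarray(X)-T[:3,3])@T[:3,:3]
    return np.c_[q[:,0]/q[:,2]*f+c['cx'],q[:,1]/q[:,2]*f+c['cy']]
def hullmom(p):
    h=cv2.convexHull(p.astype(np.float32)); m=cv2.moments(h); return np.array([m['m10'],m['m01']])/m['m00'],m['m00']
def blob(m,u,v,r=14):
    m=m.astype(np.uint8); w=np.zeros_like(m); w[max(0,int(v)-r):int(v)+r+1,max(0,int(u)-r):int(u)+r+1]=1
    k,l,s,c=cv2.connectedComponentsWithStats(m*w); 
    if k<2: return None,0
    i=1+np.argmax(s[1:,4]); return c[i],s[i,4]
th=np.linspace(0,2*np.pi,40,endpoint=False)
def cyl(x,y,r,z0,z1): return np.vstack([np.c_[x+r*np.cos(th),y+r*np.sin(th),0*th+z] for z in(z0,z1)])
def locate(n,im,mask,model,x0):
    c,a=blob(mask,*proj(n,model(*x0)).mean(0))
    if c is None: return None,0,0
    r=least_squares(lambda x:hullmom(proj(n,model(*x)))[0]-c,x0); return r.x,a,hullmom(proj(n,model(*r.x)))[1]
def cups(im,n,x0s,z=0,thr=45):
    for x0 in x0s:
        x,a,e=locate(n,im,im.max(2)<thr,lambda x,y:cyl(x,y,.017,z+.086,z+.12),x0); print(n,'cup',np.round(x,4) if x is not None else x,'area',a,round(e,1))
E
python3 - <<'E'
from h import *
for n in('scene','top'):
    im=cv2.imread(f'pics/{n}0.png')
    cups(im,n,[(.39,.24),(.545,.255),(.425,.368),(.53,.38)])
    # post
    b=lambda x,y:np.array([[x+i*.012,y+j*.012,z] for i in(-1,1) for j in(-1,1) for z in(.05,.094)])
    x,a,e=locate(n,im,im.max(2)<45,b,(.62,-.03)); print('post',x,a,e)
    hsv=cv2.cvtColor(im,cv2.COLOR_BGR2HSV); org=(hsv[...,0]<18)&(hsv[...,1]>130)&(hsv[...,2]>90)
    for p,(x,y) in enumerate([(.40,-.2),(.404,-.373)]):
        P=lambda x,y:np.array([[x+i*.037,y+j*.022,z] for i in(-1,1) for j in(-1,1) for z in(0,.022)])
        x,a,e=locate(n,im,org,P,(x,y)); print('pad',x,a,e)
a=cv2.imread('pics/scene0.png')[165:315,160:360]; b=cv2.imread('pics/top0.png')[105:285,295:465]
a=cv2.resize(a,(420,315),interpolation=cv2.INTER_CUBIC); b=cv2.resize(b,None,fx=2.2,fy=2.2,interpolation=cv2.INTER_CUBIC)
a=cv2.copyMakeBorder(a,0,b.shape[0]-315,0,0,0); cv2.imwrite('pics/c2.png',np.hstack([a,b])); print(b.shape)
E
```

```text
scene cup [0.3817 0.2455] area 116 142.7
scene cup [0.5435 0.2596] area 126 157.3
scene cup [0.4169 0.3729] area 127 152.3
scene cup [0.524  0.3851] area 142 162.9
post [ 0.62056478 -0.03036208] 93 136.10034644021653
pad [ 0.39861008 -0.20346883] 247 288.56161422864534
pad [ 0.40520938 -0.37108067] 243 284.0706534725614
top cup [0.3785 0.2438] area 61 98.7
top cup [0.541  0.2573] area 62 101.7
top cup [0.4144 0.3707] area 64 105.3
top cup [0.5213 0.3827] area 65 106.6
post [ 0.61809989 -0.03087765] 24 68.55880123074166
pad [ 0.40068659 -0.20013242] 276 298.28642999287695
pad [ 0.4067479  -0.37310076] 281 311.733161338605
(396, 374, 3)
```

View pics/c2.png

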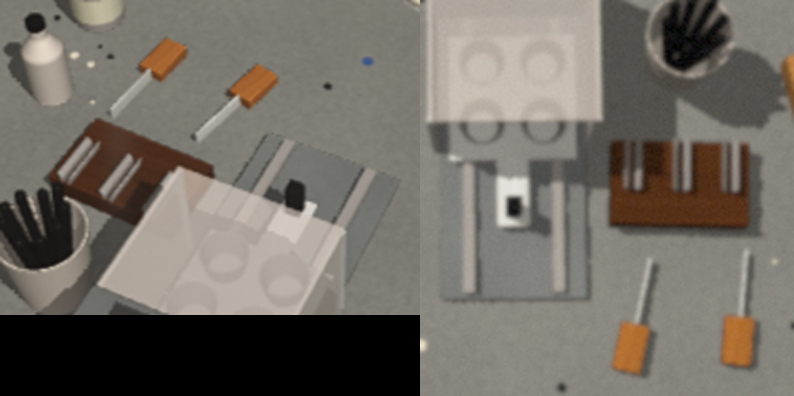

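Four white cups stand at scene (408,232), (397,270), (443,252) and (438,279). The four purple ones are look-alikes. The one with no cap at (472,287) is the grey jar, and (477,235), (390,308) and (203,160) are tins. The close crop confirms this choice.

The post is at about (0.619, -0.031). I'll align the tool and head for it.

Emit:
apply_moves --pt "0 0 0 0 0 -0.965 -1" --pt "0 0 0 0 0 -0.965 -1" --pt "0 0 0 0 0 -0.965 -1" --pt "0 0 0 0 0 -0.965 -1" --pt "-0.868 0.5625 0 0 0 0 -1" --pt "-0.868 0.5625 0 0 0 0 -1" --pt "-0.868 0.5625 0 0 0 0 -1" --pt "-0.868 0.5625 0 0 0 0 -1" --pt "-0.868 0.5625 0 0 0 0 -1" --pt "-0.868 0.5625 0 0 0 0 -1" --pt "-0.868 0.5625 0 0 0 0 -1" --pt "-0.868 0.5625 0 0 0 0 -1"

```text
time_s: 1.3
ee_pos: [0.3629, 0.3924, 0.245]
orientation: [[0.032, 0.999, -0.0], [0.999, -0.032, -0.0], [-0.001, -0.0, -1.0]]
wrist_force: [0.9, 0.3, -0.1]
grip_width: 0.0854
```

Emit:
apply_moves --pt "-0.868 0.5625 0 0 0 0 -1" --pt "-0.868 0.5625 0 0 0 0 -1" --pt "-0.868 0.5625 0 0 0 0 -1" --pt "-0.868 0.5625 0 0 0 0 -1" --pt "-0.868 0.5625 0 0 0 0 -1" --pt "-0.868 0.5625 0 0 0 0 -1" --pt "-0.868 0.5625 0 0 0 0 -1" --pt "-0.868 0.5625 0 0 0 0 -1" --pt "-0.868 0.4 0 0 0 0 -1" --pt "-0.868 0.4 0 0 0 0 -1" --pt "-0.868 0.4 0 0 0 0 -1" --pt "0 0 0 0 0 0 -1"

```text
time_s: 2.5
ee_pos: [0.5256, 0.0968, 0.2447]
orientation: [[0.039, 0.999, -0.0], [0.999, -0.039, -0.002], [-0.002, -0.0, -1.0]]
wrist_force: [0.4, -1.6, -0.9]
grip_width: 0.0856
```

```bash
cat >> h.py <<'E'
def to(x,y,z,yaw=None):
    s=state();R=s['orientation'];d=R.T@(np.array([x,y,z])-s['ee_pos'])/.03
    print('t',round(s['time_s'],2),'pos',s['ee_pos'].round(4),'tx ang',round(np.degrees(np.arctan2(R[1,0],R[0,0])),2),'zt',R[:,2].round(3),'F',s['wrist_force'].round(1),'w',round(s['grip_width'],4),'need',d.round(2),'j',s['joints'].round(0))
E
python3 - <<'E'
from h import *
to(.619,-.0307,.074)
E
```

```text
t 2.5 pos [0.5256 0.0968 0.2447] tx ang 87.77 zt [-0.    -0.002 -1.   ] F [ 0.4 -1.6 -0.9] w 0.0856 need [-4.11  3.28  5.7 ] j [  0.  16. -16. 106.   5.  59.  70.]
```

Emit:
apply_moves --pt "-0.514 0.41 0 0 0 0 -1" --pt "-0.514 0.41 0 0 0 0 -1" --pt "-0.514 0.41 0 0 0 0 -1" --pt "-0.514 0.41 0 0 0 0 -1" --pt "-0.514 0.41 0 0 0 0 -1" --pt "-0.514 0.41 0 0 0 0 -1" --pt "-0.514 0.41 0 0 0 0 -1" --pt "-0.514 0.41 0 0 0 0 -1" --pt "0 0 0.6 0 0 0 -1" --pt "0 0 0.6 0 0 0 -1" --pt "0 0 0.6 0 0 0 -1" --pt "0 0 0 0 0 0 -1"

```text
time_s: 3.7
ee_pos: [0.6171, -0.0249, 0.1884]
orientation: [[0.032, 0.999, -0.005], [0.999, -0.032, 0.0], [0.0, -0.005, -1.0]]
wrist_force: [-0.3, 0.3, -0.5]
grip_width: 0.0852
```

```bash
python3 - <<'E'
from h import *
to(.619,-.0307,.069)
E
```

```text
t 3.7 pos [ 0.6171 -0.0249  0.1884] tx ang 88.16 zt [-0.005  0.    -1.   ] F [-0.3  0.3 -0.5] w 0.0852 need [-0.19  0.09  3.98] j [  9.  27. -12.  97.   6.  57.  83.]
```

Emit:
apply_moves --pt "-0.19 0.09 0.6 0 0 0 -1" --pt "0 0 0.7 0 0 0 -1" --pt "0 0 0.7 0 0 0 -1" --pt "0 0 0.7 0 0 0 -1" --pt "0 0 0.7 0 0 0 -1" --pt "0 0 0.5 0 0 0 -1" --pt "0 0 0 0 0 0 -1" --pt "0 0 0 0 0 0 1" --pt "0 0 0 0 0 0 1" --pt "0 0 0 0 0 0 1" --pt "0 0 0 0 0 0 1" --pt "0 0 0 0 0 0 1"

```text
time_s: 4.9
ee_pos: [0.622, -0.0291, 0.0755]
orientation: [[0.03, 1.0, 0.002], [1.0, -0.03, 0.001], [0.001, 0.002, -1.0]]
wrist_force: [-1.7, 1.4, 4.3]
grip_width: 0.0233
```

```bash
python3 - <<'E'
from h import *
to(.619,-.0307,.069)
E
```

```text
t 4.9 pos [ 0.622  -0.0291  0.0755] tx ang 88.26 zt [ 0.002  0.001 -1.   ] F [-1.7  1.4  4.3] w 0.0233 need [-0.06 -0.1   0.22] j [  8.  36. -10. 100.   9.  45.  82.]
```

Gripped. Pulling out.

Emit:
apply_moves --pt "0 -0.6 0 0 0 0 1" --pt "0 -0.7 0 0 0 0 1" --pt "0 -0.7 0 0 0 0 1" --pt "0 -0.7 0 0 0 0 1" --pt "0 -0.7 0 0 0 0 1" --pt "0 -0.7 0 0 0 0 1" --pt "0 -0.7 0 0 0 0 1" --pt "0 -0.5 0 0 0 0 1" --pt "0 -0.3 0 0 0 0 1" --pt "0 -0.2 0 0 0 0 1" --pt "0 0 0 0 0 0 1"

```text
time_s: 6.0
ee_pos: [0.4479, -0.0252, 0.0754]
orientation: [[0.032, 0.999, 0.002], [0.999, -0.032, -0.001], [-0.001, 0.002, -1.0]]
wrist_force: [-2.6, -1.9, 13.1]
grip_width: 0.023
```

```bash
python3 - <<'E'
from h import *
to(.419,-.03,.069)
E
```

```text
t 6.0 pos [ 0.4479 -0.0252  0.0754] tx ang 88.19 zt [ 0.002 -0.001 -1.   ] F [-2.6 -1.9 13.1] w 0.023 need [-0.19 -0.96  0.21] j [ 10.  23. -11. 124.   8.  34.  81.]
```

Emit:
apply_moves --pt "0 -0.25 0 0 0 0 1" --pt "0 -0.25 0 0 0 0 1" --pt "0 -0.2 0 0 0 0 1" --pt "0 0 0 0 0 0 1"

```text
time_s: 6.4
ee_pos: [0.4425, -0.0249, 0.0766]
orientation: [[0.032, 0.999, 0.031], [0.999, -0.032, 0.001], [0.002, 0.031, -1.0]]
wrist_force: [38.7, -6.6, -37.6]
grip_width: 0.0229
```

Emit:
apply_moves --pt "0 0.15 0 0 0 0 1" --pt "0 0.15 0 0 0 0 1" --pt "0 0.1 0 0 0 0 -1" --pt "0 0 0 0 0 0 -1" --pt "0 0 0 0 0 0 -1" --pt "0 0 0 0 0 0 -1" --pt "0 0 -0.5 0 0 0 -1" --pt "0 0 -0.8 0 0 0 -1" --pt "0 0 -0.8 0 0 0 -1" --pt "0 0 -0.8 0 0 0 -1" --pt "0 0 -0.8 0 0 0 -1" --pt "0.8 0 -0.8 0 0 0 -1"

```text
time_s: 7.6
ee_pos: [0.4382, -0.0028, 0.2098]
orientation: [[0.037, 0.999, -0.001], [0.999, -0.037, -0.001], [-0.001, -0.001, -1.0]]
wrist_force: [0.8, -0.4, -0.5]
grip_width: 0.0854
```

```bash
python3 - <<'E'
from h import *
to(.380,.2447,.26)
E
```

```text
t 7.6 pos [ 0.4382 -0.0028  0.2098] tx ang 87.88 zt [-0.001 -0.001 -1.   ] F [ 0.8 -0.4 -0.5] w 0.0854 need [ 8.17 -2.24 -1.68] j [ 10.   8. -15. 120.   3.  52.  82.]
```

Emit:
apply_moves --pt "0.75 -0.2 0 0 0 0 -1" --pt "0.75 -0.2 0 0 0 0 -1" --pt "0.75 -0.2 0 0 0 0 -1" --pt "0.75 -0.2 0 0 0 0 -1" --pt "0.75 -0.2 0 0 0 0 -1" --pt "0.75 -0.2 0 0 0 0 -1" --pt "0.75 -0.2 0 0 0 0 -1" --pt "0.75 -0.2 0 0 0 0 -1" --pt "0.75 -0.2 0 0 0 0 -1" --pt "0.75 -0.2 0 0 0 0 -1" --pt "0.65 -0.2 0 0 0 0 -1" --pt "0 0 0 0 0 0 -1"

```text
time_s: 8.8
ee_pos: [0.3793, 0.2487, 0.2091]
orientation: [[0.027, 1.0, -0.001], [1.0, -0.027, 0.001], [0.001, -0.001, -1.0]]
wrist_force: [-0.5, -0.8, -1.1]
grip_width: 0.0854
```

```bash
python3 - <<'E'
from h import *
to(.380,.2447,.104)
for n in('scene','top'):
    im,d=grab(n,n+'1')
    b=lambda x,y:np.array([[x+i*.012,y+j*.012,z] for i in(-1,1) for j in(-1,1) for z in(.04,.094)])
    x,a,e=locate(n,im,im.max(2)<45,b,(.44,-.026)); print(n,'post',x,a,e)
a=cv2.imread('pics/scene1.png')[165:315,210:370]; b=cv2.imread('pics/top1.png')[130:280,290:450]
f=2.5
cv2.imwrite('pics/c3.png',np.hstack([cv2.resize(q,(400,375),interpolation=cv2.INTER_CUBIC) for q in(a,b)]))
E
```

```text
t 8.8 pos [0.3793 0.2487 0.2091] tx ang 88.44 zt [-0.001  0.001 -1.   ] F [-0.5 -0.8 -1.1] w 0.0854 need [-0.13  0.03  3.5 ] j [-12.  11. -27. 118.   6.  52.  46.]
scene post [ 0.44796072 -0.02568246] 88 141.90486074984074
top post [ 0.44212289 -0.0261912 ] 18 63.463394611142576
```

View pics/c3.png

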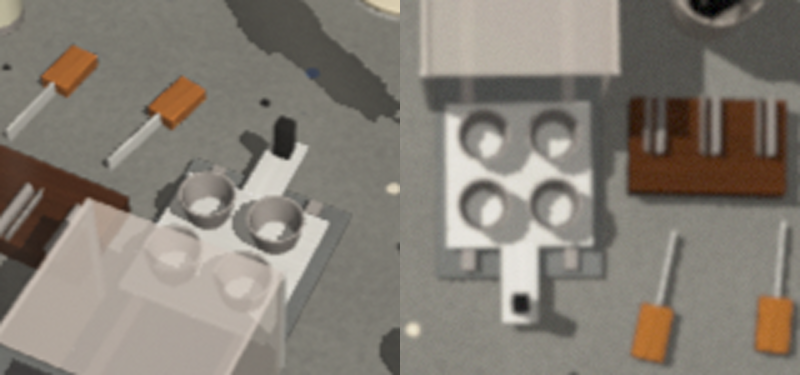

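```bash
cat >> h.py <<'E'
def ray(n,u,v,z):
    c=camera_info(n); f=240/np.tan(np.radians(c['fovy']/2)); T=np.array(c['T'])
    r=T[:3,:3]@[(u-c['cx'])/f,(v-c['cy'])/f,1]; return (T[:3,3]+r*(z-T[2,3])/r[2]).round(4)
E
python3 - <<'E'
from h import *
for p in[(483,133),(553,133),(484,205),(553,205)]: print('well top',ray('top',290+(p[0]-400)/2.5,130+p[1]/2.5,.074))
for p in[(208,197),(275,221)]: print('well sc',ray('scene',210+p[0]/2.5,165+p[1]/2.5,.074))
im=cv2.imread('pics/scene0.png'); 
a=im[200:285,160:270]; b=cv2.imread('pics/top1.png')[160:285,375:455]
cv2.imwrite('pics/c4.png',np.hstack([cv2.resize(a,(440,340),interpolation=cv2.INTER_CUBIC),cv2.resize(b,None,fx=4,fy=4,interpolation=cv2.INTER_CUBIC)[:340]]))
E
```

```text
well top [0.6727 0.015  0.074 ]
well top [ 0.6695 -0.0793  0.074 ]
well top [0.5745 0.0167 0.074 ]
well top [ 0.5715 -0.0757  0.074 ]
well sc [ 0.581  -0.0712  0.074 ]
well sc [0.5822 0.0213 0.074 ]
```

View pics/c4.png

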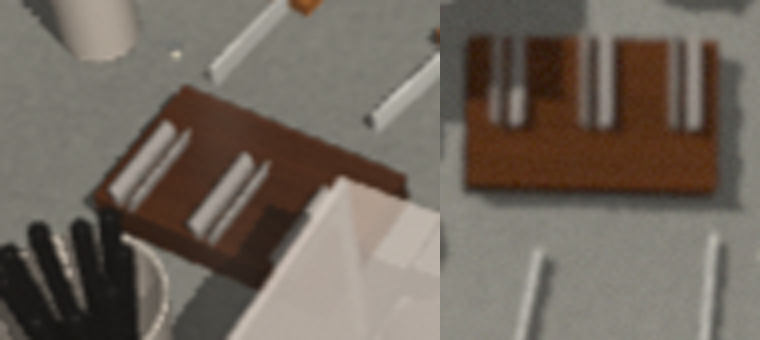

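Emit:
apply_moves --pt "-0.13 0.03 0.6 0 0 0 -1" --pt "0 0 0.7 0 0 0 -1" --pt "0 0 0.7 0 0 0 -1" --pt "0 0 0.7 0 0 0 -1" --pt "0 0 0.5 0 0 0 -1" --pt "0 0 0.3 0 0 0 -1" --pt "0 0 0 0 0 0 -1" --pt "0 0 0 0 0 0 1" --pt "0 0 0 0 0 0 1" --pt "0 0 0 0 0 0 1" --pt "0 0 0 0 0 0 1" --pt "0 0 0 0 0 0 1"

```text
time_s: 10.1
ee_pos: [0.3825, 0.243, 0.1051]
orientation: [[0.032, 0.999, 0.002], [0.999, -0.032, 0.001], [0.001, 0.002, -1.0]]
wrist_force: [-0.4, 1.6, 4.8]
grip_width: 0.0326
```

Emit:
apply_moves --pt "0 0 -0.5 0 0 0 1" --pt "0 0 -0.7 0 0 0 1" --pt "0 0 -0.7 0 0 0 1" --pt "0 0 -0.7 0 0 0 1" --pt "0 0 -0.7 0 0 0 1" --pt "0 0 -0.5 0 0 0 1" --pt "-0.3 0.4 0 0 0 0 1" --pt "-0.5 0.6 0 0 0 0 1" --pt "-0.5 0.6 0 0 0 0 1" --pt "-0.5 0.6 0 0 0 0 1" --pt "-0.5 0.6 0 0 0 0 1" --pt "-0.5 0.6 0 0 0 0 1"

```text
time_s: 11.3
ee_pos: [0.4814, 0.1527, 0.2167]
orientation: [[0.033, 0.999, -0.002], [0.999, -0.033, -0.001], [-0.001, -0.002, -1.0]]
wrist_force: [0.0, -0.2, -1.8]
grip_width: 0.0327
```

```bash
python3 - <<'E'
from h import *
to(.672,.016,.21)
E
```

```text
t 11.3 pos [0.4814 0.1527 0.2167] tx ang 88.13 zt [-0.002 -0.001 -1.   ] F [ 0.  -0.2 -1.8] w 0.0327 need [-4.35  6.5   0.22] j [ -2.  15. -22. 111.   7.  55.  61.]
```

Emit:
apply_moves --pt "-0.4 0.6 0 0 0 0 1" --pt "-0.4 0.6 0 0 0 0 1" --pt "-0.4 0.6 0 0 0 0 1" --pt "-0.4 0.6 0 0 0 0 1" --pt "-0.4 0.6 0 0 0 0 1" --pt "-0.4 0.6 0 0 0 0 1" --pt "-0.4 0.6 0 0 0 0 1" --pt "-0.4 0.6 0 0 0 0 1" --pt "-0.4 0.6 0 0 0 0 1" --pt "-0.4 0.6 0 0 0 0 1" --pt "0 0 0 0 0 0 1"

```text
time_s: 12.4
ee_pos: [0.6585, 0.0241, 0.2157]
orientation: [[0.037, 0.999, -0.002], [0.999, -0.037, -0.003], [-0.003, -0.001, -1.0]]
wrist_force: [0.8, -0.4, -2.2]
grip_width: 0.0328
```

```bash
python3 - <<'E'
from h import *
to(.672,.016,.139)
E
```

```text
t 12.4 pos [0.6585 0.0241 0.2157] tx ang 87.89 zt [-0.002 -0.003 -1.   ] F [ 0.8 -0.4 -2.2] w 0.0328 need [-0.25  0.46  2.56] j [  7.  30. -17.  89.   9.  62.  76.]
```

Emit:
apply_moves --pt "-0.13 0.23 0 0 0 0 1" --pt "-0.12 0.23 0 0 0 0 1" --pt "0 0 0.3 0 0 0 1" --pt "0 0 0.3 0 0 0 1" --pt "0 0 0.3 0 0 0 1" --pt "0 0 0 0 0 0 1"

```text
time_s: 13.0
ee_pos: [0.6689, 0.0217, 0.1889]
orientation: [[0.031, 1.0, -0.004], [1.0, -0.031, -0.0], [-0.0, -0.004, -1.0]]
wrist_force: [-0.8, -0.3, -3.1]
grip_width: 0.0327
```

```bash
python3 - <<'E'
from h import *
to(.672,.016,.139)
E
```

```text
t 13.0 pos [0.6689 0.0217 0.1889] tx ang 88.22 zt [-0.004 -0.    -1.   ] F [-0.8 -0.3 -3.1] w 0.0327 need [-0.19  0.12  1.66] j [  7.  33. -16.  89.  10.  60.  77.]
```

Emit:
apply_moves --pt "-0.1 0.06 0.3 0 0 0 1" --pt "0 0 0.3 0 0 0 1" --pt "0 0 0.3 0 0 0 1" --pt "0 0 0.3 0 0 0 1" --pt "0 0 0.2 0 0 0 1" --pt "0 0 0 0 0 0 1"

```text
time_s: 13.6
ee_pos: [0.672, 0.0176, 0.1481]
orientation: [[0.032, 0.999, -0.001], [0.999, -0.032, -0.001], [-0.001, -0.001, -1.0]]
wrist_force: [0.6, -0.9, -2.6]
grip_width: 0.0327
```

Emit:
apply_moves --pt "0 0 0.15 0 0 0 1" --pt "0 0 0.15 0 0 0 1" --pt "0 0 0.05 0 0 0 1" --pt "0 0 0 0 0 0 1"

```text
time_s: 14.0
ee_pos: [0.6731, 0.0168, 0.1393]
orientation: [[0.033, 0.999, 0.002], [0.999, -0.033, -0.002], [-0.001, 0.002, -1.0]]
wrist_force: [1.8, -5.0, 0.4]
grip_width: 0.0325
```

Emit:
apply_moves --pt "0 0 0 0 0 0 -1" --pt "0 0 0 0 0 0 -1" --pt "0 0 0 0 0 0 -1" --pt "0 0 -0.3 0 0 0 -1" --pt "0 0 -0.6 0 0 0 -1" --pt "0 0 -0.6 0 0 0 -1" --pt "0 0 -0.6 0 0 0 -1" --pt "0.5 -0.3 -0.3 0 0 0 -1" --pt "0.7 -0.38 0 0 0 0 -1" --pt "0.7 -0.38 0 0 0 0 -1" --pt "0.7 -0.38 0 0 0 0 -1" --pt "0.7 -0.38 0 0 0 0 -1"

```text
time_s: 15.2
ee_pos: [0.6192, 0.1216, 0.2109]
orientation: [[0.03, 1.0, -0.001], [1.0, -0.03, 0.001], [0.001, -0.001, -1.0]]
wrist_force: [0.2, -0.0, 0.0]
grip_width: 0.0854
```

```bash
python3 - <<'E'
from h import *
to(.542,.2585,.2)
E
```

```text
t 15.2 pos [0.6192 0.1216 0.2109] tx ang 88.25 zt [-0.001  0.001 -1.   ] F [ 0.2 -0.   0. ] w 0.0854 need [ 4.48 -2.71  0.37] j [ -0.  28. -18.  94.  10.  60.  67.]
```

Emit:
apply_moves --pt "0.65 -0.4 0 0 0 0 -1" --pt "0.65 -0.4 0 0 0 0 -1" --pt "0.65 -0.4 0 0 0 0 -1" --pt "0.65 -0.4 0 0 0 0 -1" --pt "0.65 -0.4 0 0 0 0 -1" --pt "0.5 -0.3 0 0 0 0 -1" --pt "0.2 -0.1 0 0 0 0 -1" --pt "0 0 0.4 0 0 0 -1" --pt "0 0 0.4 0 0 0 -1" --pt "0 0 0.4 0 0 0 -1" --pt "0 0 0 0 0 0 -1"

```text
time_s: 16.3
ee_pos: [0.5515, 0.2376, 0.1717]
orientation: [[0.034, 0.999, -0.005], [0.999, -0.034, -0.002], [-0.003, -0.005, -1.0]]
wrist_force: [0.3, 0.3, -0.4]
grip_width: 0.0854
```

```bash
python3 - <<'E'
from h import *
to(.542,.2585,.104)
E
```

```text
t 16.3 pos [0.5515 0.2376 0.1717] tx ang 88.06 zt [-0.005 -0.002 -1.   ] F [ 0.3  0.3 -0.4] w 0.0854 need [ 0.69 -0.33  2.26] j [-11.  28. -20. 100.  11.  55.  53.]
```

Emit:
apply_moves --pt "0.35 -0.17 0 0 0 0 -1" --pt "0.34 -0.16 0.2 0 0 0 -1" --pt "0 0 0.5 0 0 0 -1" --pt "0 0 0.6 0 0 0 -1" --pt "0 0 0.6 0 0 0 -1" --pt "0 0 0.3 0 0 0 -1" --pt "0 0 0 0 0 0 -1" --pt "0 0 0 0 0 0 1" --pt "0 0 0 0 0 0 1" --pt "0 0 0 0 0 0 1" --pt "0 0 0 0 0 0 1" --pt "0 0 0 0 0 0 1"

```text
time_s: 17.5
ee_pos: [0.5445, 0.2611, 0.1099]
orientation: [[0.032, 0.999, 0.002], [0.999, -0.032, 0.001], [0.001, 0.002, -1.0]]
wrist_force: [-0.3, -0.9, 4.4]
grip_width: 0.0325
```

```bash
python3 - <<'E'
from h import *
to(.669,-.079,.104)
E
```

```text
t 17.5 pos [0.5445 0.2611 0.1099] tx ang 88.16 zt [ 0.002  0.001 -1.   ] F [-0.3 -0.9  4.4] w 0.0325 need [-11.2    4.51   0.2 ] j [-14.  32. -19. 102.  14.  48.  49.]
```

Emit:
apply_moves --pt "0 0 -0.5 0 0 0 1" --pt "0 0 -0.8 0 0 0 1" --pt "0 0 -0.8 0 0 0 1" --pt "0 0 -0.8 0 0 0 1" --pt "-0.3 0.1 -0.8 0 0 0 1" --pt "-0.5 0.2 -0.8 0 0 0 1" --pt "-0.6 0.24 -0.8 0 0 0 1" --pt "-0.7 0.28 -0.7 0 0 0 1" --pt "-0.7 0.28 0 0 0 0 1" --pt "-0.7 0.28 0 0 0 0 1" --pt "-0.7 0.28 0 0 0 0 1" --pt "-0.7 0.28 0 0 0 0 1"

```text
time_s: 18.7
ee_pos: [0.5965, 0.1111, 0.2892]
orientation: [[0.032, 0.999, -0.001], [0.999, -0.032, -0.0], [-0.0, -0.001, -1.0]]
wrist_force: [0.3, -0.0, -2.4]
grip_width: 0.0325
```

```bash
python3 - <<'E'
from h import *
to(.669,-.079,.144)
E
```

```text
t 18.7 pos [0.5965 0.1111 0.2892] tx ang 88.19 zt [-0.001 -0.    -1.   ] F [ 0.3 -0.  -2.4] w 0.0325 need [-6.26  2.62  4.84] j [  1.  21. -18.  93.   7.  67.  69.]
```

Emit:
apply_moves --pt "-0.69 0.29 0 0 0 0 1" --pt "-0.69 0.29 0 0 0 0 1" --pt "-0.69 0.29 0 0 0 0 1" --pt "-0.69 0.29 0 0 0 0 1" --pt "-0.69 0.29 0 0 0 0 1" --pt "-0.69 0.29 0 0 0 0 1" --pt "-0.69 0.29 0 0 0 0 1" --pt "-0.69 0.29 0 0 0 0 1" --pt "-0.69 0.29 0 0 0 0 1" --pt "0 0 0.6 0 0 0 1" --pt "0 0 0.6 0 0 0 1" --pt "0 0 0.6 0 0 0 1"

```text
time_s: 19.9
ee_pos: [0.6687, -0.0768, 0.2345]
orientation: [[0.032, 0.999, -0.001], [0.999, -0.032, 0.001], [0.001, -0.001, -1.0]]
wrist_force: [0.1, 0.3, -2.6]
grip_width: 0.032
```

```bash
python3 - <<'E'
from h import *
to(.669,-.079,.144)
E
```

```text
t 19.9 pos [ 0.6687 -0.0768  0.2345] tx ang 88.15 zt [-0.001  0.001 -1.   ] F [ 0.1  0.3 -2.6] w 0.032 need [-0.07  0.02  3.02] j [ 14.  30. -14.  86.   8.  65.  87.]
```

Emit:
apply_moves --pt "-0.07 0.02 0.5 0 0 0 1" --pt "0 0 0.5 0 0 0 1" --pt "0 0 0.5 0 0 0 1" --pt "0 0 0.3 0 0 0 1" --pt "0 0 0.3 0 0 0 1" --pt "0 0 0.3 0 0 0 1" --pt "0 0 0.3 0 0 0 1" --pt "0 0 0.2 0 0 0 1" --pt "0 0 0.1 0 0 0 1" --pt "0 0 0 0 0 0 1"

```text
time_s: 20.9
ee_pos: [0.67, -0.0787, 0.1446]
orientation: [[0.032, 0.999, 0.0], [0.999, -0.032, 0.0], [0.0, 0.0, -1.0]]
wrist_force: [-0.0, -0.2, -2.5]
grip_width: 0.0324
```

Emit:
apply_moves --pt "0 0 0.05 0 0 0 1" --pt "0 0 0 0 0 0 -1" --pt "0 0 0 0 0 0 -1" --pt "0 0 0 0 0 0 -1" --pt "0 0 -0.3 0 0 0 -1" --pt "0 0 -0.7 0 0 0 -1" --pt "0 0 -0.7 0 0 0 -1" --pt "0 0 -0.7 0 0 0 -1" --pt "0.5 -0.2 -0.3 0 0 0 -1" --pt "0.8 -0.27 0 0 0 0 -1" --pt "0.8 -0.27 0 0 0 0 -1" --pt "0.8 -0.27 0 0 0 0 -1"

```text
time_s: 22.1
ee_pos: [0.6413, 0.0114, 0.2244]
orientation: [[0.031, 1.0, -0.0], [1.0, -0.031, 0.001], [0.001, -0.0, -1.0]]
wrist_force: [-0.1, -0.0, -0.5]
grip_width: 0.0852
```

```bash
python3 - <<'E'
from h import *
to(.5227,.384,.2)
E
```

```text
t 22.1 pos [0.6413 0.0114 0.2244] tx ang 88.21 zt [-0.     0.001 -1.   ] F [-0.1 -0.  -0.5] w 0.0852 need [12.29 -4.34  0.82] j [  8.  28. -15.  92.   8.  62.  79.]
```

Emit:
apply_moves --pt "0.85 -0.3 0 0 0 0 -1" --pt "0.85 -0.3 0 0 0 0 -1" --pt "0.85 -0.3 0 0 0 0 -1" --pt "0.85 -0.3 0 0 0 0 -1" --pt "0.85 -0.3 0 0 0 0 -1" --pt "0.85 -0.3 0 0 0 0 -1" --pt "0.85 -0.3 0 0 0 0 -1" --pt "0.85 -0.3 0 0 0 0 -1" --pt "0.85 -0.3 0 0 0 0 -1" --pt "0.85 -0.3 0 0 0 0 -1" --pt "0.85 -0.3 0 0 0 0 -1" --pt "0.85 -0.3 0 0 0 0 -1"

```text
time_s: 23.3
ee_pos: [0.5423, 0.3203, 0.2243]
orientation: [[0.031, 1.0, -0.001], [1.0, -0.031, 0.0], [0.0, -0.001, -1.0]]
wrist_force: [0.3, 0.9, -0.3]
grip_width: 0.0853
```

```bash
python3 - <<'E'
from h import *
to(.5227,.384,.104)
E
```

```text
t 23.3 pos [0.5423 0.3203 0.2243] tx ang 88.24 zt [-0.001  0.    -1.   ] F [ 0.3  0.9 -0.3] w 0.0853 need [ 2.1  -0.72  4.01] j [-18.  27. -20.  93.  10.  61.  47.]
```

Emit:
apply_moves --pt "0.8 -0.27 0 0 0 0 -1" --pt "0.8 -0.27 0 0 0 0 -1" --pt "0.5 -0.18 0.3 0 0 0 -1" --pt "0 0 0.7 0 0 0 -1" --pt "0 0 0.8 0 0 0 -1" --pt "0 0 0.8 0 0 0 -1" --pt "0 0 0.8 0 0 0 -1" --pt "0 0 0.5 0 0 0 -1" --pt "0 0 0.1 0 0 0 -1" --pt "0 0 0 0 0 0 -1"

```text
time_s: 24.3
ee_pos: [0.5242, 0.382, 0.104]
orientation: [[0.032, 0.999, -0.001], [0.999, -0.032, -0.0], [-0.0, -0.001, -1.0]]
wrist_force: [0.3, -0.6, 1.0]
grip_width: 0.0853
```

Emit:
apply_moves --pt "0 0 0 0 0 0 1" --pt "0 0 0 0 0 0 1" --pt "0 0 0 0 0 0 1" --pt "0 0 0 0 0 0 1" --pt "0 0 0 0 0 0 1"

```text
time_s: 24.8
ee_pos: [0.5252, 0.3829, 0.1054]
orientation: [[0.032, 0.999, 0.002], [0.999, -0.032, 0.002], [0.002, 0.002, -1.0]]
wrist_force: [0.4, 1.1, 4.8]
grip_width: 0.0322
```

```bash
python3 - <<'E'
from h import *
to(.5775,.0185,.104)
E
```

```text
t 24.8 pos [0.5252 0.3829 0.1054] tx ang 88.18 zt [ 0.002  0.002 -1.   ] F [0.4 1.1 4.8] w 0.0322 need [-12.09   2.13   0.03] j [-25.  37. -19.  95.  14.  50.  39.]
```

Emit:
apply_moves --pt "0 0 -0.5 0 0 0 1" --pt "0 0 -0.8 0 0 0 1" --pt "0 0 -0.8 0 0 0 1" --pt "0 0 -0.8 0 0 0 1" --pt "-0.3 0.05 -0.7 0 0 0 1" --pt "-0.6 0.1 0 0 0 0 1" --pt "-0.8 0.12 0 0 0 0 1" --pt "-0.8 0.12 0 0 0 0 1" --pt "-0.8 0.12 0 0 0 0 1" --pt "-0.8 0.12 0 0 0 0 1" --pt "-0.8 0.12 0 0 0 0 1" --pt "-0.8 0.12 0 0 0 0 1"

```text
time_s: 26.0
ee_pos: [0.5443, 0.2071, 0.2109]
orientation: [[0.033, 0.999, -0.002], [0.999, -0.033, -0.002], [-0.002, -0.002, -1.0]]
wrist_force: [0.2, -0.4, -2.0]
grip_width: 0.0323
```

Emit:
apply_moves --pt "-0.8 0.11 0 0 0 0 1" --pt "-0.8 0.11 0 0 0 0 1" --pt "-0.8 0.11 0 0 0 0 1" --pt "-0.8 0.11 0 0 0 0 1" --pt "-0.8 0.11 0 0 0 0 1" --pt "-0.8 0.11 0 0 0 0 1" --pt "-0.8 0.11 0 0 0 0 1" --pt "-0.8 0.11 0 0 0 0 1" --pt "-0.8 0.11 0 0 0 0 1" --pt "-0.8 0.11 0 0 0 0 1" --pt "-0.8 0.1 0 0 0 0 1" --pt "0 0 0 0 0 0 1"

```text
time_s: 27.2
ee_pos: [0.571, -0.0614, 0.2109]
orientation: [[0.04, 0.999, -0.003], [0.999, -0.04, -0.003], [-0.003, -0.003, -1.0]]
wrist_force: [-0.4, -0.6, -1.7]
grip_width: 0.0327
```

```bash
python3 - <<'E'
from h import *
to(.575,-.076,.139)
E
```

```text
t 27.2 pos [ 0.571  -0.0614  0.2109] tx ang 87.73 zt [-0.003 -0.003 -1.   ] F [-0.4 -0.6 -1.7] w 0.0327 need [-0.47  0.16  2.4 ] j [ 14.  22. -14. 102.   6.  57.  86.]
```

Emit:
apply_moves --pt "-0.3 0.08 0 0 0 0 1" --pt "-0.15 0.06 0.2 0 0 0 1" --pt "0 0 0.5 0 0 0 1" --pt "0 0 0.5 0 0 0 1" --pt "0 0 0.4 0 0 0 1" --pt "0 0 0.3 0 0 0 1" --pt "0 0 0 0 0 0 1"

```text
time_s: 27.9
ee_pos: [0.5756, -0.0715, 0.1532]
orientation: [[0.033, 0.999, -0.002], [0.999, -0.033, -0.004], [-0.004, -0.002, -1.0]]
wrist_force: [1.5, -5.7, -3.4]
grip_width: 0.0327
```

```bash
python3 - <<'E'
from h import *
to(.575,-.076,.139)
E
```

```text
t 27.9 pos [ 0.5756 -0.0715  0.1532] tx ang 88.09 zt [-0.002 -0.004 -1.   ] F [ 1.5 -5.7 -3.4] w 0.0327 need [-0.15 -0.01  0.47] j [ 14.  26. -13. 104.   8.  51.  86.]
```

Emit:
apply_moves --pt "-0.15 0 0.15 0 0 0 1" --pt "0 0 0.2 0 0 0 1" --pt "0 0 0.1 0 0 0 1" --pt "0 0 0.1 0 0 0 1" --pt "0 0 0 0 0 0 1"

```text
time_s: 28.4
ee_pos: [0.5769, -0.0747, 0.1392]
orientation: [[0.032, 0.999, 0.001], [0.999, -0.032, -0.003], [-0.003, 0.001, -1.0]]
wrist_force: [-1.4, -5.9, 6.5]
grip_width: 0.0327
```

Emit:
apply_moves --pt "0 0 0 0 0 0 -1" --pt "0 0 0 0 0 0 -1" --pt "0 0 0 0 0 0 -1" --pt "0 0 -0.3 0 0 0 -1" --pt "0 0 -0.7 0 0 0 -1" --pt "0 0 -0.7 0 0 0 -1" --pt "0 0 -0.6 0 0 0 -1" --pt "0.5 -0.2 0 0 0 0 -1" --pt "0.8 -0.3 0 0 0 0 -1" --pt "0.8 -0.3 0 0 0 0 -1" --pt "0.8 -0.3 0 0 0 0 -1" --pt "0.8 -0.3 0 0 0 0 -1"

```text
time_s: 29.6
ee_pos: [0.5365, 0.0416, 0.2072]
orientation: [[0.031, 1.0, -0.001], [1.0, -0.031, 0.001], [0.001, -0.001, -1.0]]
wrist_force: [-0.3, -0.1, -0.1]
grip_width: 0.0853
```

Emit:
apply_moves --pt "0.8 -0.33 0 0 0 0 -1" --pt "0.8 -0.33 0 0 0 0 -1" --pt "0.8 -0.33 0 0 0 0 -1" --pt "0.8 -0.33 0 0 0 0 -1" --pt "0.8 -0.33 0 0 0 0 -1" --pt "0.8 -0.33 0 0 0 0 -1" --pt "0.8 -0.33 0 0 0 0 -1" --pt "0.8 -0.33 0 0 0 0 -1" --pt "0.8 -0.33 0 0 0 0 -1" --pt "0.8 -0.33 0 0 0 0 -1" --pt "0.8 -0.33 0 0 0 0 -1" --pt "0.8 -0.33 0 0 0 0 -1"

```text
time_s: 30.8
ee_pos: [0.4263, 0.3325, 0.2072]
orientation: [[0.031, 1.0, -0.001], [1.0, -0.031, -0.0], [-0.0, -0.001, -1.0]]
wrist_force: [0.5, 0.7, -0.3]
grip_width: 0.0853
```

```bash
python3 - <<'E'
from h import *
to(.4157,.372,.104)
E
```

```text
t 30.8 pos [0.4263 0.3325 0.2072] tx ang 88.24 zt [-0.001 -0.    -1.   ] F [ 0.5  0.7 -0.3] w 0.0853 need [ 1.31 -0.39  3.44] j [-21.  20. -25. 107.  10.  55.  39.]
```

Emit:
apply_moves --pt "0.6 -0.18 0 0 0 0 -1" --pt "0.55 -0.15 0 0 0 0 -1" --pt "0.05 0 0.5 0 0 0 -1" --pt "0 0 0.8 0 0 0 -1" --pt "0 0 0.8 0 0 0 -1" --pt "0 0 0.8 0 0 0 -1" --pt "0 0 0.5 0 0 0 -1" --pt "0 0 0 0 0 0 -1" --pt "0 0 0 0 0 0 1" --pt "0 0 0 0 0 0 1" --pt "0 0 0 0 0 0 1" --pt "0 0 0 0 0 0 1"

```text
time_s: 32.0
ee_pos: [0.4205, 0.3686, 0.1072]
orientation: [[0.032, 0.999, 0.002], [0.999, -0.032, 0.003], [0.003, 0.002, -1.0]]
wrist_force: [0.1, 0.2, 0.9]
grip_width: 0.0324
```

```bash
python3 - <<'E'
from h import *
to(.5775,.0185,.104)
E
```

```text
t 32.0 pos [0.4205 0.3686 0.1072] tx ang 88.17 zt [ 0.002  0.003 -1.   ] F [0.1 0.2 0.9] w 0.0324 need [-11.5    5.6    0.09] j [-26.  29. -22. 108.  15.  45.  31.]
```

Emit:
apply_moves --pt "0 0 -0.5 0 0 0 1" --pt "0 0 -0.8 0 0 0 1" --pt "0 0 -0.8 0 0 0 1" --pt "0 0 -0.8 0 0 0 1" --pt "-0.3 0.15 -0.6 0 0 0 1" --pt "-0.7 0.35 0 0 0 0 1" --pt "-0.7 0.35 0 0 0 0 1" --pt "-0.7 0.35 0 0 0 0 1" --pt "-0.7 0.35 0 0 0 0 1" --pt "-0.7 0.35 0 0 0 0 1" --pt "-0.7 0.35 0 0 0 0 1" --pt "-0.7 0.35 0 0 0 0 1"

```text
time_s: 33.2
ee_pos: [0.4927, 0.2079, 0.2118]
orientation: [[0.032, 0.999, 0.0], [0.999, -0.032, -0.0], [-0.0, 0.0, -1.0]]
wrist_force: [-0.4, -0.8, -0.8]
grip_width: 0.0327
```

Emit:
apply_moves --pt "-0.7 0.34 0 0 0 0 1" --pt "-0.7 0.34 0 0 0 0 1" --pt "-0.7 0.34 0 0 0 0 1" --pt "-0.7 0.34 0 0 0 0 1" --pt "-0.7 0.34 0 0 0 0 1" --pt "-0.7 0.34 0 0 0 0 1" --pt "-0.7 0.34 0 0 0 0 1" --pt "-0.7 0.34 0 0 0 0 1" --pt "-0.6 0.3 0 0 0 0 1" --pt "0 0 0 0 0 0 1"

```text
time_s: 34.2
ee_pos: [0.578, 0.016, 0.2116]
orientation: [[0.037, 0.999, 0.001], [0.999, -0.037, -0.002], [-0.002, 0.001, -1.0]]
wrist_force: [0.3, -0.1, -0.7]
grip_width: 0.0325
```

```bash
python3 - <<'E'
from h import *
to(.5805,.0185,.141)
E
```

```text
t 34.2 pos [0.578  0.016  0.2116] tx ang 87.87 zt [ 0.001 -0.002 -1.   ] F [ 0.3 -0.1 -0.7] w 0.0325 need [0.09 0.08 2.35] j [  9.  22. -16. 102.   7.  57.  77.]
```

```bash
python3 - <<'E'
from h import *
im,_=grab('scene','scene2'); print(state()['wrist_force'])
cv2.imwrite('pics/c5.png',cv2.resize(im[130:330,210:500],(725,500),interpolation=cv2.INTER_CUBIC))
E
```

```text
[-0.00713076  1.25376238 -1.04442549]
```

View pics/c5.png

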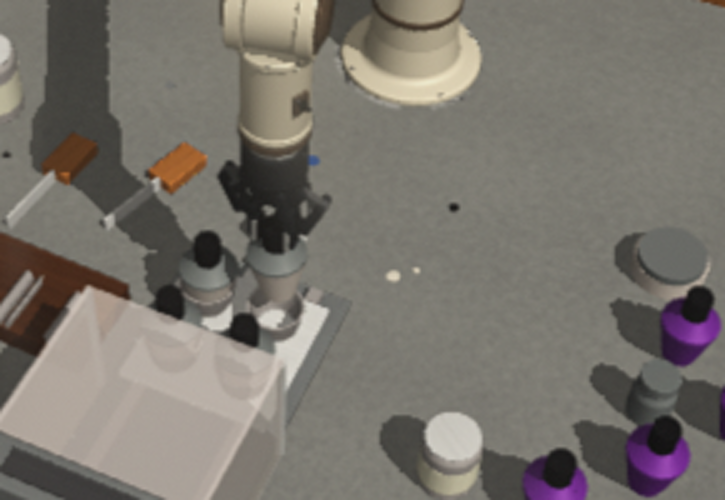

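The cup is held over the near-left well at crop (275,265). The other three stand in their wells. Lowering.

Emit:
apply_moves --pt "0.07 0.05 0.3 0 0 0 1" --pt "0 0 0.5 0 0 0 1" --pt "0 0 0.5 0 0 0 1" --pt "0 0 0.3 0 0 0 1" --pt "0 0 0.3 0 0 0 1" --pt "0 0 0.2 0 0 0 1" --pt "0 0 0.15 0 0 0 1" --pt "0 0 0.1 0 0 0 1" --pt "0 0 0 0 0 0 1"

```text
time_s: 35.15
ee_pos: [0.5799, 0.0195, 0.1402]
orientation: [[0.033, 0.999, 0.002], [0.999, -0.033, -0.003], [-0.003, 0.002, -1.0]]
wrist_force: [2.6, -5.9, -0.0]
grip_width: 0.0325
```

Emit:
apply_moves --pt "0 0 0 0 0 0 -1" --pt "0 0 0 0 0 0 -1" --pt "0 0 0 0 0 0 -1" --pt "0 0 -0.3 0 0 0 -1" --pt "0 0 -0.7 0 0 0 -1" --pt "0 0 -0.7 0 0 0 -1" --pt "0 0 -0.6 0 0 0 -1" --pt "-0.2 -0.6 0 0 0 0 -1" --pt "-0.3 -0.8 0 0 0 0 -1" --pt "-0.3 -0.8 0 0 0 0 -1" --pt "-0.3 -0.8 0 0 0 0 -1" --pt "-0.3 -0.8 0 0 0 0 -1"

```text
time_s: 36.35
ee_pos: [0.4627, -0.016, 0.2099]
orientation: [[0.031, 1.0, 0.001], [1.0, -0.031, 0.0], [0.0, 0.001, -1.0]]
wrist_force: [-0.2, 0.4, 0.4]
grip_width: 0.0855
```

```bash
python3 - <<'E'
from h import *
to(.4435,-.0255,.0755)
im,_=grab('scene','scene3')
cups(im,'scene',[(.577,.0185),(.575,-.076),(.672,.016),(.669,-.079)],z=.034)
im2,_=grab('top','top3')
cups(im2,'top',[(.577,.0185),(.575,-.076),(.672,.016),(.669,-.079)],z=.034)
cv2.imwrite('pics/c6.png',cv2.resize(im[150:320,210:370],(560,595),interpolation=cv2.INTER_CUBIC))
E
```

```text
t 36.35 pos [ 0.4627 -0.016   0.2099] tx ang 88.21 zt [ 0.001  0.    -1.   ] F [-0.2  0.4  0.4] w 0.0855 need [-0.34 -0.63  4.48] j [ 14.  11. -17. 117.   4.  52.  83.]
scene cup [0.5786 0.0204] area 122 155.0
scene cup [ 0.5755 -0.0747] area 125 151.8
scene cup [0.6679 0.0175] area 108 163.8
scene cup [ 0.6651 -0.0819] area 109 160.3
top cup [0.5786 0.019 ] area 44 102.2
top cup [ 0.5814 -0.0796] area 21 103.4
top cup [0.6708 0.0168] area 69 105.9
top cup [ 0.6673 -0.0817] area 72 106.7
```

View pics/c6.png

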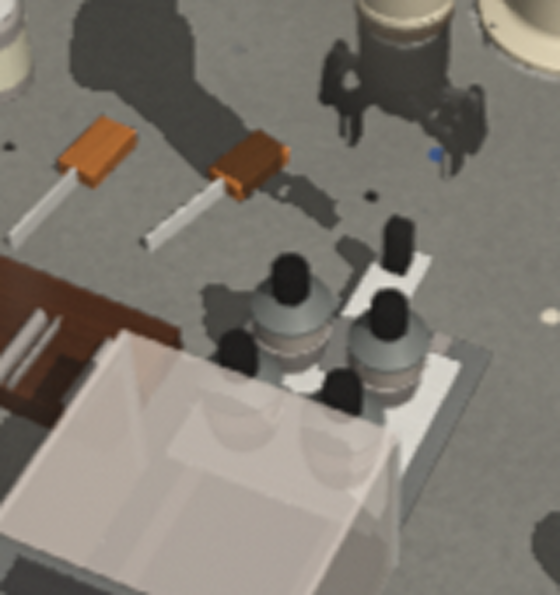

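Emit:
apply_moves --pt "-0.34 -0.63 0 0 0 0 -1" --pt "0 0 0.6 0 0 0 -1" --pt "0 0 0.8 0 0 0 -1" --pt "0 0 0.8 0 0 0 -1" --pt "0 0 0.8 0 0 0 -1" --pt "0 0 0.8 0 0 0 -1" --pt "0 0 0.6 0 0 0 -1" --pt "0 0 0 0 0 0 -1" --pt "0 0 0 0 0 0 1" --pt "0 0 0 0 0 0 1" --pt "0 0 0 0 0 0 1" --pt "0 0 0 0 0 0 1"

```text
time_s: 37.65
ee_pos: [0.4451, -0.0258, 0.0782]
orientation: [[0.032, 0.999, 0.002], [0.999, -0.032, -0.0], [-0.0, 0.002, -1.0]]
wrist_force: [-0.2, -0.8, -0.1]
grip_width: 0.0283
```

Emit:
apply_moves --pt "0 0 0 0 0 0 1" --pt "0 0.3 0 0 0 0 1" --pt "0 0.5 0 0 0 0 1" --pt "0 0.6 0 0 0 0 1" --pt "0 0.7 0 0 0 0 1" --pt "0 0.7 0 0 0 0 1" --pt "0 0.7 0 0 0 0 1" --pt "0 0.7 0 0 0 0 1" --pt "0 0.6 0 0 0 0 1" --pt "0 0.5 0 0 0 0 1" --pt "0 0.3 0 0 0 0 1" --pt "0 0.1 0 0 0 0 1"

```text
time_s: 38.85
ee_pos: [0.6165, -0.029, 0.0784]
orientation: [[0.03, 1.0, 0.002], [1.0, -0.03, 0.002], [0.002, 0.002, -1.0]]
wrist_force: [-3.4, 4.7, 7.9]
grip_width: 0.023
```

```bash
python3 - <<'E'
from h import *
to(.6434,-.031,.0755)
E
```

```text
t 38.85 pos [ 0.6165 -0.029   0.0784] tx ang 88.28 zt [ 0.002  0.002 -1.   ] F [-3.4  4.7  7.9] w 0.023 need [-0.04  0.9   0.1 ] j [ 10.  35. -13. 101.  10.  45.  80.]
```

Emit:
apply_moves --pt "0 0.25 0 0 0 0 1" --pt "0 0.25 0 0 0 0 1" --pt "0 0.2 0 0 0 0 1" --pt "0 0.15 0 0 0 0 1" --pt "0 0.15 0 0 0 0 1" --pt "0 0.1 0 0 0 0 1" --pt "0 0 0 0 0 0 1"

```text
time_s: 39.55
ee_pos: [0.645, -0.0297, 0.0784]
orientation: [[0.03, 1.0, -0.006], [1.0, -0.03, 0.002], [0.002, -0.007, -1.0]]
wrist_force: [-13.2, 4.3, 17.3]
grip_width: 0.0233
```

Emit:
apply_moves --pt "0 0.1 0 0 0 0 1" --pt "0 0 0 0 0 0 1" --pt "0 0 0 0 0 0 1" --pt "0 -0.15 0 0 0 0 1" --pt "0 0 0 0 0 0 -1" --pt "0 0 0 0 0 0 -1" --pt "0 0 0 0 0 0 -1" --pt "0 0 0 0 0 0 -1" --pt "0 0 -0.5 0 0 0 -1" --pt "0 0 -0.8 0 0 0 -1" --pt "0 0 -0.8 0 0 0 -1" --pt "0 0 -0.8 0 0 0 -1"

```text
time_s: 40.75
ee_pos: [0.647, -0.0323, 0.1663]
orientation: [[0.032, 0.999, 0.001], [0.999, -0.032, 0.0], [0.0, 0.001, -1.0]]
wrist_force: [1.8, 0.1, -0.1]
grip_width: 0.0852
```

Emit:
apply_moves --pt "0 -0.6 -0.8 0 0 0 -1" --pt "0 -0.8 -0.8 0 0 0 -1" --pt "0 -0.8 -0.4 0 0 0 -1" --pt "0 -0.8 0 0 0 0 -1" --pt "0 -0.8 0 0 0 0 -1" --pt "0.6 -0.8 0 0 0 0 -1" --pt "0.8 -0.4 0 0 0 0 -1" --pt "0.8 0 0 0 0 0 -1" --pt "0.8 0 0 0 0 0 -1" --pt "0.8 0 0 0 0 0 -1" --pt "0 0 0 0 0 0 -1"

```text
time_s: 41.85
ee_pos: [0.5006, 0.0907, 0.2257]
orientation: [[0.026, 1.0, 0.002], [1.0, -0.026, 0.002], [0.002, 0.002, -1.0]]
wrist_force: [-0.3, 0.9, 0.8]
grip_width: 0.0853
```

```bash
python3 - <<'E'
from h import *
to(.4,-.2,.2)
for n in('scene','top'):
    im,_=grab(n,n+'4')
    b=lambda x,y:np.array([[x+i*.012,y+j*.012,z] for i in(-1,1) for j in(-1,1) for z in(.05,.094)])
    print(n,'post',locate(n,im,im.max(2)<45,b,(.643,-.03)))
a=cv2.imread('pics/scene4.png')[150:320,160:340]; b=cv2.imread('pics/top4.png')[160:280,370:470]
cv2.imwrite('pics/c7.png',np.hstack([cv2.resize(a,(396,374),interpolation=cv2.INTER_CUBIC),cv2.resize(b,(400,480),interpolation=cv2.INTER_CUBIC)[:374]]))
E
```

```text
t 41.85 pos [0.5006 0.0907 0.2257] tx ang 88.48 zt [ 0.002  0.002 -1.   ] F [-0.3  0.9  0.8] w 0.0853 need [-9.78 -3.1   0.83] j [  4.  15. -20. 110.   6.  56.  70.]
scene post (array([ 0.63444812, -0.03468174]), np.int32(42), 137.20358606404625)
top post (array([ 0.64076555, -0.03191554]), np.int32(27), 69.44357651891187)
```

View pics/c7.png

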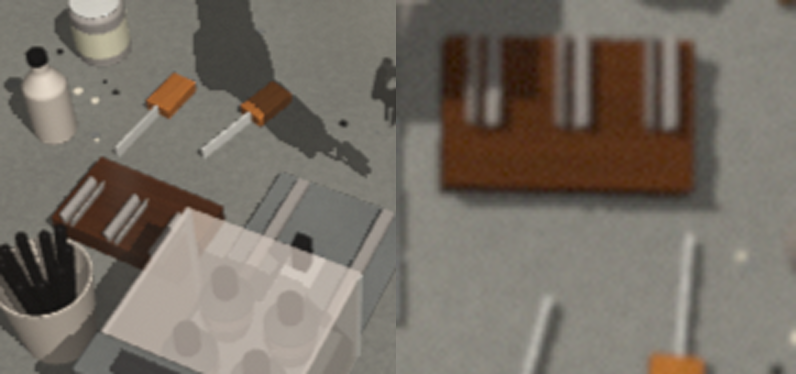

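```bash
python3 - <<'E'
from h import *
t=np.mean([cv2.imread(f'pics/{f}.png').astype(float) for f in('top1','top3','top4')],0)
g=t.mean(2)
for v0,v1 in((171,177),(177,183),(183,189)): print(v0,g[v0:v1,383:450].mean(0).round(0).astype(int).tolist())
r=t[...,2]-t[...,0]
print('vert',[(u,g[164:200,u].round().astype(int).tolist()) for u in(411,416,433,438)])
im=cv2.imread('pics/top4.png'); hsv=cv2.cvtColor(im,cv2.COLOR_BGR2HSV); org=((hsv[...,0]<20)&(hsv[...,1]>110)&(hsv[...,2]>50)).astype(np.uint8)
org[:212]=0
k,l,s,c=cv2.connectedComponentsWithStats(org)
for i in range(1,k):
    if s[i,4]>100:
        ys,xs=np.where(l==i); print(s[i],c[i],cv2.minAreaRect(np.c_[xs,ys].astype(np.float32)))
b=cv2.resize(im[205:290,375:475],(800,680),interpolation=cv2.INTER_CUBIC)[:600]; cv2.imwrite('pics/c8.png',b)
E
```

```text
171 [31, 33, 32, 36, 48, 64, 72, 63, 52, 54, 70, 77, 72, 53, 36, 34, 33, 33, 33, 32, 32, 34, 39, 48, 52, 58, 78, 98, 97, 77, 64, 92, 127, 138, 120, 80, 48, 44, 50, 54, 54, 55, 54, 54, 55, 54, 55, 58, 70, 93, 101, 85, 69, 93, 128, 141, 124, 86, 52, 47, 59, 79, 101, 113, 116, 117, 120]
177 [32, 31, 32, 38, 54, 73, 76, 65, 52, 61, 81, 88, 80, 57, 37, 31, 31, 31, 31, 31, 31, 33, 40, 47, 52, 58, 77, 95, 92, 73, 64, 94, 128, 138, 118, 76, 43, 40, 48, 52, 52, 52, 52, 52, 52, 52, 52, 56, 70, 92, 101, 85, 68, 92, 127, 140, 123, 85, 49, 43, 52, 65, 76, 80, 81, 84, 94]
183 [46, 46, 46, 58, 84, 102, 91, 69, 63, 96, 130, 133, 106, 66, 39, 36, 41, 44, 43, 44, 44, 45, 47, 48, 51, 57, 76, 94, 92, 72, 61, 90, 126, 136, 117, 76, 42, 39, 46, 49, 49, 50, 50, 51, 50, 50, 51, 55, 68, 90, 98, 79, 64, 91, 127, 139, 123, 83, 48, 42, 52, 64, 76, 80, 82, 84, 96]
vert [(411, [103, 103, 105, 111, 113, 109, 106, 106, 101, 97, 94, 93, 94, 92, 92, 92, 92, 92, 92, 92, 92, 91, 92, 90, 93, 92, 82, 68, 58, 52, 52, 53, 55, 53, 56, 51]), (416, [136, 137, 136, 138, 140, 142, 140, 138, 139, 138, 137, 138, 139, 138, 137, 137, 138, 138, 138, 137, 136, 137, 135, 137, 137, 133, 124, 92, 61, 54, 52, 50, 54, 55, 54, 52]), (433, [133, 132, 131, 132, 127, 114, 105, 102, 101, 100, 101, 102, 101, 101, 102, 101, 102, 100, 98, 98, 99, 96, 98, 97, 97, 96, 90, 78, 62, 55, 52, 56, 53, 54, 54, 55]), (438, [132, 134, 133, 135, 139, 142, 142, 142, 140, 140, 141, 141, 140, 141, 140, 139, 140, 140, 140, 139, 139, 139, 137, 139, 138, 135, 133, 115, 80, 50, 50, 53, 55, 56, 54, 55])]
[432 249  15  23 304] [439.09868421 259.61184211] ((439.1483154296875, 259.720703125), (13.868596076965332, 22.17314338684082), 4.763641834259033)
[388 263  18  23 285] [396.16491228 273.86666667] ((396.16082763671875, 273.753173828125), (13.148950576782227, 22.00897216796875), 16.389541625976562)
[ 559  451   81   29 1305] [612.66819923 467.22911877] ((599.0, 465.0), (28.0, 80.0), 90.0)
```

View pics/c8.png

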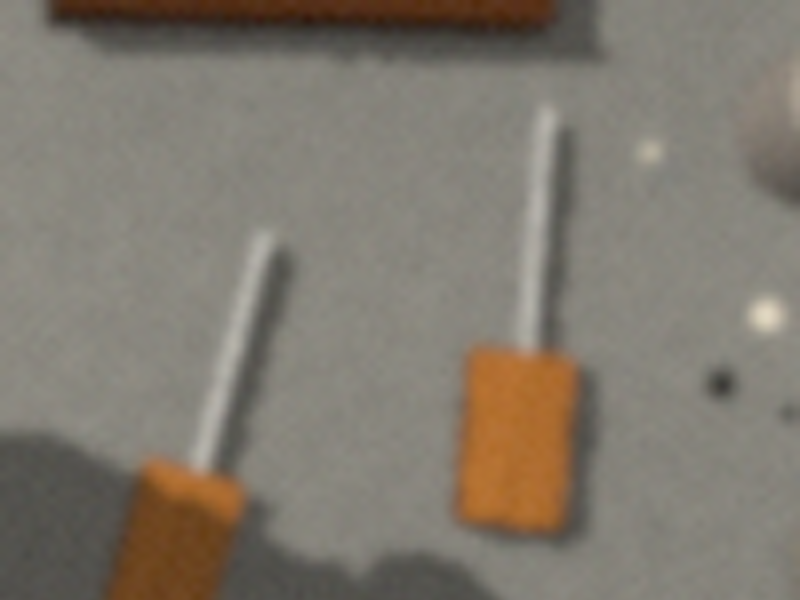

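```bash
python3 - <<'E'
from h import *
for nm,u in(('s1',391.1),('s2',413.2),('s3',435.4)): print(nm,'near end top-cam',ray('top',u-.1,191.1,.059),'v180',ray('top',u,176,.059))
for nm,p in(('s3 near',(180,127)),('s3 far',(124,204)),('s2 near',(257.5,158)),('s2 far',(202.5,237))): print(nm,'scene',ray('scene',160+p[0]/4,200+p[1]/4,.059))
# rack body corners top cam (crop c7 4x origin 370,160) z .04
for p in((443,190),(693,190),(443,36),(693,38)): print('rack corner',ray('top',370+(p[0]-396)/4,160+p[1]/4,.04))
for nm,c,t in(('p1',(396.16,273.8),(408.5,234.4)),('p2',(439.12,259.67),(443.5,218.4))):
    a=ray('top',*c,.02);b=ray('top',*t,.022);d=b-a; print(nm,a,b,'len',np.hypot(*d[:2]).round(4),'yaw',np.degrees(np.arctan2(d[1],d[0])).round(2))
im=cv2.imread('pics/scene4.png')
cv2.imwrite('pics/c9.png',cv2.resize(im[175:225,190:300],(792,360),interpolation=cv2.INTER_CUBIC))
E
```

```text
s1 near end top-cam [ 0.6408 -0.2136  0.059 ] v180 [ 0.6928 -0.2163  0.059 ]
s2 near end top-cam [ 0.6383 -0.2882  0.059 ] v180 [ 0.6902 -0.2911  0.059 ]
s3 near end top-cam [ 0.6358 -0.363   0.059 ] v180 [ 0.6877 -0.3661  0.059 ]
s3 near scene [ 0.6392 -0.359   0.059 ]
s3 far scene [ 0.7245 -0.3591  0.059 ]
s2 near scene [ 0.6424 -0.2859  0.059 ]
s2 far scene [ 0.7281 -0.2863  0.059 ]
rack corner [ 0.5887 -0.1819  0.04  ]
rack corner [ 0.5817 -0.3941  0.04  ]
rack corner [ 0.7223 -0.1877  0.04  ]
rack corner [ 0.7133 -0.4013  0.04  ]
p1 [ 0.3624 -0.2231  0.02  ] [ 0.4955 -0.2711  0.022 ] len 0.1415 yaw -19.83
p2 [ 0.4059 -0.3712  0.02  ] [ 0.5467 -0.3933  0.022 ] len 0.1425 yaw -8.92
```

View pics/c9.png

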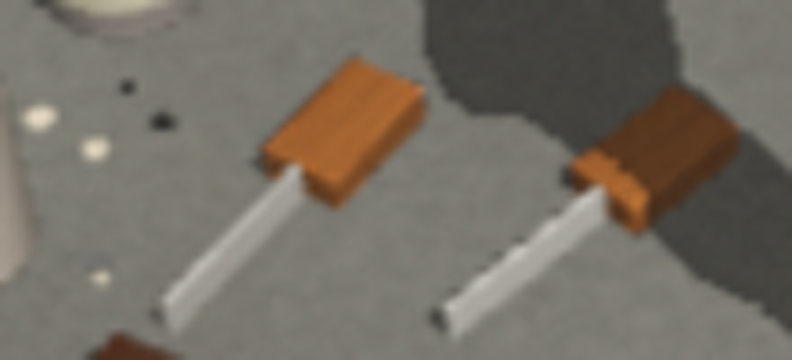

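Emit:
apply_moves --pt "0 0 0 0 0 0.71 -1" --pt "0 0 0 0 0 0.71 -1" --pt "-0.6 0 0 0 0 0 -1" --pt "-0.8 0 0 0 0 0 -1" --pt "-0.8 0 0 0 0 0 -1" --pt "-0.8 0 0 0 0 0 -1" --pt "-0.8 0 0 0 0 0 -1" --pt "-0.8 0 0 0 0 0 -1" --pt "-0.8 0 0 0 0 0 -1" --pt "-0.8 0 0 0 0 0 -1" --pt "-0.8 0 0 0 0 0 -1" --pt "-0.8 0 0 0 0 0 -1"

```text
time_s: 43.15
ee_pos: [0.4633, -0.1472, 0.2248]
orientation: [[0.158, 0.987, 0.0], [0.987, -0.158, -0.001], [-0.001, 0.0, -1.0]]
wrist_force: [-0.4, 0.3, -0.0]
grip_width: 0.0854
```

Emit:
apply_moves --pt "-0.8 0 0 0 0 0 -1" --pt "-0.8 0 0 0 0 0 -1" --pt "-0.8 0 0 0 0 0 -1" --pt "-0.8 0 0 0 0 0 -1" --pt "-0.8 0 0 0 0 0 -1" --pt "-0.8 0 0 0 0 0 -1" --pt "-0.8 0 0.4 0 0 0 -1" --pt "-0.8 0 0.8 0 0 0 -1" --pt "-0.8 0 0.8 0 0 0 -1" --pt "-0.6 0 0.8 0 0 0 -1" --pt "0 0 0.5 0 0 0 -1" --pt "0 0 0 0 0 0 -1"

```text
time_s: 44.35
ee_pos: [0.4255, -0.3752, 0.1231]
orientation: [[0.157, 0.988, -0.004], [0.988, -0.157, 0.003], [0.002, -0.004, -1.0]]
wrist_force: [0.1, 0.3, -0.0]
grip_width: 0.0856
```

```bash
python3 - <<'E'
from h import *
to(.4174,-.3729,.016)
E
```

```text
t 44.35 pos [ 0.4255 -0.3752  0.1231] tx ang 80.94 zt [-0.004  0.003 -1.   ] F [ 0.1  0.3 -0. ] w 0.0856 need [ 0.02 -0.26  3.57] j [ 41.  27.  -2. 107.   2.  46. 118.]
```

Emit:
apply_moves --pt "0 -0.26 0.5 0 0 0 -1" --pt "0 0 0.7 0 0 0 -1" --pt "0 0 0.7 0 0 0 -1" --pt "0 0 0.7 0 0 0 -1" --pt "0 0 0.5 0 0 0 -1" --pt "0 0 0.3 0 0 0 -1" --pt "0 0 0.1 0 0 0 -1" --pt "0 0 0 0 0 0 -1"

```text
time_s: 45.15
ee_pos: [0.4204, -0.3745, 0.0205]
orientation: [[0.155, 0.988, 0.0], [0.988, -0.155, -0.0], [0.0, 0.0, -1.0]]
wrist_force: [-0.2, -0.5, 0.4]
grip_width: 0.0852
```

Emit:
apply_moves --pt "0 0 0 0 0 0 1" --pt "0 0 0 0 0 0 1" --pt "0 0 0 0 0 0 1" --pt "0 0 0 0 0 0 1" --pt "0 0 0 0 0 0 1"

```text
time_s: 45.65
ee_pos: [0.4207, -0.3751, 0.0212]
orientation: [[0.155, 0.988, 0.001], [0.988, -0.155, -0.001], [-0.001, 0.001, -1.0]]
wrist_force: [-0.7, -0.4, 6.1]
grip_width: 0.0426
```

```bash
python3 - <<'E'
from h import *
to(.4174,-.3729,.016)
E
```

```text
t 45.65 pos [ 0.4207 -0.3751  0.0212] tx ang 81.07 zt [ 0.001 -0.001 -1.   ] F [-0.7 -0.4  6.1] w 0.0426 need [ 0.06 -0.12  0.17] j [ 41.  36.  -2. 110.   2.  34. 118.]
```

Emit:
apply_moves --pt "0 0 -0.4 0 0 0 1" --pt "0 0 -0.7 0 0 0 1" --pt "0 0 -0.7 0 0 0 1" --pt "0 0 -0.7 0 0 -0.34 1" --pt "0 0 -0.7 0 0 -0.5 1" --pt "0 0 0 0 0 -0.5 1" --pt "0.08 0.7 0 0 0 0 1" --pt "0.08 0.7 0 0 0 0 1" --pt "0.08 0.7 0 0 0 0 1" --pt "0.08 0.7 0 0 0 0 1" --pt "0.08 0.7 0 0 0 0 1" --pt "0.08 0.7 0 0 0 0 1"

```text
time_s: 46.85
ee_pos: [0.547, -0.3649, 0.1167]
orientation: [[0.039, 0.999, -0.0], [0.999, -0.039, 0.0], [0.0, -0.0, -1.0]]
wrist_force: [0.5, -0.6, -0.9]
grip_width: 0.0425
```

Emit:
apply_moves --pt "0.08 0.7 0 0 0 0 1" --pt "0.08 0.7 0 0 0 0 1" --pt "0.08 0.5 0 0 0 0 1" --pt "0.04 0.18 0 0 0 0 1" --pt "0 0 0 0 0 0 1"

```text
time_s: 47.35
ee_pos: [0.6096, -0.3583, 0.1162]
orientation: [[0.038, 0.999, -0.0], [0.999, -0.038, 0.001], [0.001, -0.0, -1.0]]
wrist_force: [-1.2, 0.5, -1.2]
grip_width: 0.0428
```

```bash
python3 - <<'E'
from h import *
to(.6097,-.3594,.0612)
for n in('scene','top'): grab(n,n+'5')
a=cv2.imread('pics/scene5.png')[190:270,150:260]; b=cv2.imread('pics/top5.png')[155:245,375:470]
cv2.imwrite('pics/c10.png',np.hstack([cv2.resize(a,None,fx=4,fy=4,interpolation=cv2.INTER_CUBIC),cv2.resize(b,None,fx=3.5,fy=3.56,interpolation=cv2.INTER_CUBIC)[:320]]))
E
```

```text
t 47.35 pos [ 0.6096 -0.3583  0.1162] tx ang 87.84 zt [-0.     0.001 -1.   ] F [-1.2  0.5 -1.2] w 0.0428 need [-0.04  0.01  1.83] j [ 31.  40.  -4.  86.   3.  55. 114.]
```

View pics/c10.png

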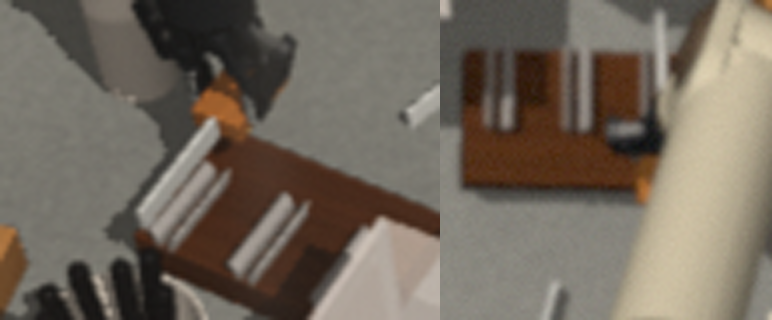

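```bash
python3 - <<'E'
from h import *
for p in((141,213),(214,122)): print('scene',ray('scene',150+p[0]/4,190+p[1]/4,.116))
for p in((660,14),(660,90)): print('top',ray('top',375+(p[0]-440)/3.5,155+p[1]/3.56,.116))
g=cv2.imread('pics/top5.png').mean(2)
for v in(161,165,169,173,177): print(v,g[v:v+3,428:450].mean(0).round().astype(int).tolist())
print(ray('top',438,162,.116),ray('top',438,174,.116))
gs=cv2.imread('pics/scene5.png').mean(2)
for v in(215,225,235): print(v,gs[v,180:215].astype(int).tolist())
E
```

```text
scene [ 0.7394 -0.3589  0.116 ]
scene [ 0.6383 -0.355   0.116 ]
top [ 0.7328 -0.3658  0.116 ]
top [ 0.6612 -0.362   0.116 ]
161 [132, 132, 130, 124, 119, 117, 118, 125, 144, 164, 158, 127, 102, 101, 102, 100, 95, 85, 71, 63, 66, 72]
165 [134, 132, 133, 133, 132, 130, 131, 135, 150, 170, 173, 151, 135, 131, 126, 111, 88, 70, 65, 71, 80, 95]
169 [81, 81, 80, 88, 104, 105, 97, 100, 129, 166, 178, 151, 111, 87, 76, 65, 63, 63, 69, 84, 110, 145]
173 [54, 54, 57, 70, 92, 100, 85, 82, 118, 162, 178, 147, 97, 64, 55, 55, 62, 77, 104, 141, 173, 193]
177 [49, 52, 54, 70, 91, 100, 87, 80, 110, 152, 168, 158, 139, 118, 89, 82, 105, 132, 161, 185, 193, 194]
[ 0.7224 -0.3657  0.116 ] [ 0.6822 -0.3635  0.116 ]
215 [116, 113, 121, 110, 86, 82, 77, 75, 69, 66, 63, 64, 63, 65, 65, 64, 63, 63, 75, 90, 94, 97, 99, 99, 99, 98, 99, 99, 88, 65, 64, 81, 87, 59, 41]
225 [116, 116, 116, 116, 117, 114, 113, 112, 113, 111, 93, 64, 61, 63, 63, 61, 70, 126, 183, 174, 151, 147, 146, 124, 58, 32, 33, 42, 54, 61, 62, 57, 55, 56, 62]
235 [119, 119, 118, 116, 114, 100, 73, 60, 68, 111, 165, 174, 152, 148, 144, 128, 104, 125, 151, 155, 147, 127, 101, 86, 105, 121, 102, 68, 49, 50, 51, 52, 52, 54, 55]
```

Emit:
apply_moves --pt "-0.07 0 0.3 0 0 0 1" --pt "0 0 0.4 0 0 0 1" --pt "0 0 0.3 0 0 0 1" --pt "0 0 0.2 0 0 0 1" --pt "0 0 0.1 0 0 0 1" --pt "0 0 0.1 0 0 0 1" --pt "0 0 0 0 0 0 1"

```text
time_s: 48.15
ee_pos: [0.6092, -0.3612, 0.074]
orientation: [[0.039, 0.999, -0.0], [0.999, -0.039, 0.0], [0.0, -0.0, -1.0]]
wrist_force: [-0.3, 0.1, -1.5]
grip_width: 0.0423
```

Emit:
apply_moves --pt "0 0 0.15 0 0 0 1" --pt "0 0 0.1 0 0 0 1" --pt "0 0 0.1 0 0 0 1" --pt "0 0 0.06 0 0 0 1" --pt "0 0 0 0 0 0 1"

```text
time_s: 48.65
ee_pos: [0.609, -0.3623, 0.062]
orientation: [[0.04, 0.999, 0.0], [0.999, -0.04, -0.001], [-0.001, 0.0, -1.0]]
wrist_force: [0.4, -4.8, -0.4]
grip_width: 0.0425
```

Emit:
apply_moves --pt "0 0 0.04 0 0 0 1" --pt "0 0 0 0 0 0 1" --pt "0 0 0 0 0 0 -0.5" --pt "0 0 0 0 0 0 -0.5" --pt "0 0 0 0 0 0 -0.5" --pt "0 0 -0.3 0 0 0 -0.5" --pt "0 0 -0.6 0 0 0 -0.5" --pt "0 0 -0.8 0 0 0 -0.5" --pt "0 0 -0.8 0 0 0 -1" --pt "0 -0.5 -0.5 0 0 0 -1" --pt "0 -0.8 0 0 0 0 -1" --pt "0 -0.8 0 0 0 0 -1"

```text
time_s: 49.85
ee_pos: [0.5468, -0.359, 0.1537]
orientation: [[0.038, 0.999, 0.003], [0.999, -0.038, -0.002], [-0.002, 0.003, -1.0]]
wrist_force: [-0.0, -0.6, -1.1]
grip_width: 0.0854
```

```bash
python3 - <<'E'
from h import *
to(.3761,-.2294,.12)
for n in('scene','top'): grab(n,n+'6')
a=cv2.imread('pics/scene6.png')[175:275,150:310]; b=cv2.imread('pics/top6.png')[155:295,375:470]
cv2.imwrite('pics/c11.png',np.hstack([cv2.resize(a,(512,320),interpolation=cv2.INTER_CUBIC),cv2.resize(b,(285,420),interpolation=cv2.INTER_CUBIC)[:320]]))
im=cv2.imread('pics/top6.png'); hsv=cv2.cvtColor(im,cv2.COLOR_BGR2HSV); org=((hsv[...,0]<20)&(hsv[...,1]>110)&(hsv[...,2]>50)).astype(np.uint8)
org[:212]=0
k,l,s,c=cv2.connectedComponentsWithStats(org)
for i in range(1,k):
    if 100<s[i,4]<500: ys,xs=np.where(l==i); print(s[i],c[i],cv2.minAreaRect(np.c_[xs,ys].astype(np.float32)))
E
```

```text
t 49.85 pos [ 0.5468 -0.359   0.1537] tx ang 87.81 zt [ 0.003 -0.002 -1.   ] F [-0.  -0.6 -1.1] w 0.0854 need [ 4.1  -5.86  1.1 ] j [ 34.  32.  -5.  93.   3.  54. 116.]
[388 262  18  24 296] [396.31081081 273.89527027] ((396.2547302246094, 273.8584899902344), (13.598694801330566, 22.115049362182617), 15.945395469665527)
```

View pics/c11.png

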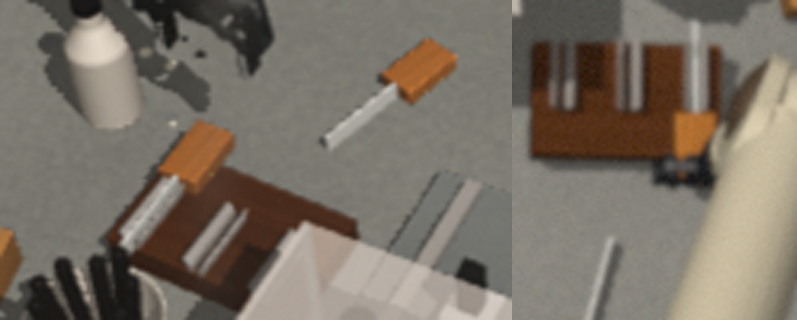

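Paddle 2 is seated in the outer slot, at scene crop (180,175). Now paddle 1.

Emit:
apply_moves --pt "0.45 -0.65 0 0 0 0 -1" --pt "0.45 -0.65 0 0 0 0 -1" --pt "0.45 -0.65 0 0 0 0 -1" --pt "0.45 -0.65 0 0 0 0 -1" --pt "0.45 -0.65 0 0 0 0 -1" --pt "0.45 -0.65 0 0 0 0 -1" --pt "0.45 -0.65 0 0 0 0 -1" --pt "0.45 -0.65 0 0 0 0 -1" --pt "0.5 -0.66 0.4 0 0 0.88 -1" --pt "0 0 0.5 0 0 0.88 -1" --pt "0 0 0.2 0 0 0.88 -1" --pt "0 0 0 0 0 0.88 -1"

```text
time_s: 51.15
ee_pos: [0.3761, -0.2288, 0.1183]
orientation: [[0.341, 0.94, 0.001], [0.94, -0.341, -0.0], [0.0, 0.001, -1.0]]
wrist_force: [-0.0, 0.3, 0.6]
grip_width: 0.0854
```

Emit:
apply_moves --pt "0 0 0 0 0 0 -1"

```text
time_s: 51.25
ee_pos: [0.3767, -0.2292, 0.1188]
orientation: [[0.339, 0.941, 0.002], [0.941, -0.339, -0.001], [-0.0, 0.002, -1.0]]
wrist_force: [-0.1, 0.2, 0.1]
grip_width: 0.0852
```

```bash
python3 - <<'E'
from h import *
to(.3762,-.230,.02)
E
```

```text
t 51.25 pos [ 0.3767 -0.2292  0.1188] tx ang 70.18 zt [ 0.002 -0.001 -1.   ] F [-0.1  0.2  0.1] w 0.0852 need [-0.03 -0.01  3.29] j [ 30.  17.  -3. 125.   1.  39.  97.]
```

Emit:
apply_moves --pt "-0.03 0 0.5 0 0 0 -1" --pt "0 0 0.7 0 0 0 -1" --pt "0 0 0.7 0 0 0 -1" --pt "0 0 0.7 0 0 0 -1" --pt "0 0 0.5 0 0 0 -1" --pt "0 0 0.2 0 0 0 -1" --pt "0 0 0 0 0 0 -1" --pt "0 0 0 0 0 0 1" --pt "0 0 0 0 0 0 1" --pt "0 0 0 0 0 0 1" --pt "0 0 0 0 0 0 1" --pt "0 0 0 0 0 0 1"

```text
time_s: 52.45
ee_pos: [0.3758, -0.2302, 0.0198]
orientation: [[0.339, 0.941, 0.001], [0.941, -0.339, -0.001], [-0.0, 0.002, -1.0]]
wrist_force: [-0.5, 0.7, 7.3]
grip_width: 0.0422
```

```bash
python3 - <<'E'
from h import *
to(.6117,-.287,.0612)
E
```

```text
t 52.45 pos [ 0.3758 -0.2302  0.0198] tx ang 70.2 zt [ 0.001 -0.001 -1.   ] F [-0.5  0.7  7.3] w 0.0422 need [ 0.88  8.04 -1.37] j [ 30.  28.  -2. 127.   2.  25.  96.]
```

Emit:
apply_moves --pt "0 0 -0.4 0 0 0 1" --pt "0 0 -0.7 0 0 0 1" --pt "0 0 -0.7 0 0 -0.88 1" --pt "0 0 -0.7 0 0 -0.88 1" --pt "0 0 -0.7 0 0 -0.88 1" --pt "0 0 0 0 0 -0.88 1" --pt "-0.14 0.7 0 0 0 0 1" --pt "-0.14 0.7 0 0 0 0 1" --pt "-0.14 0.7 0 0 0 0 1" --pt "-0.14 0.7 0 0 0 0 1" --pt "-0.14 0.7 0 0 0 0 1" --pt "-0.14 0.7 0 0 0 0 1"

```text
time_s: 53.65
ee_pos: [0.5004, -0.2602, 0.1156]
orientation: [[0.039, 0.999, -0.0], [0.999, -0.039, -0.0], [-0.0, -0.0, -1.0]]
wrist_force: [-0.0, -0.0, -0.9]
grip_width: 0.0428
```

Emit:
apply_moves --pt "-0.14 0.7 0 0 0 0 1" --pt "-0.14 0.7 0 0 0 0 1" --pt "-0.14 0.7 0 0 0 0 1" --pt "-0.14 0.7 0 0 0 0 1" --pt "-0.14 0.7 0 0 0 0 1" --pt "-0.07 0.24 0 0 0 0 1" --pt "0 0 0 0 0 0 1" --pt "0 0 0 0 0 0 1"

```text
time_s: 54.45
ee_pos: [0.6099, -0.2873, 0.1147]
orientation: [[0.039, 0.999, -0.002], [0.999, -0.039, 0.0], [0.0, -0.002, -1.0]]
wrist_force: [-1.1, -0.2, -1.5]
grip_width: 0.0424
```

```bash
python3 - <<'E'
from h import *
to(.612,-.2874,.0598)
for n in('scene','top'): grab(n,n+'7')
a=cv2.imread('pics/scene7.png')[190:270,160:270]; b=cv2.imread('pics/top7.png')[150:240,365:460]
cv2.imwrite('pics/c12.png',np.hstack([cv2.resize(a,None,fx=4,fy=4,interpolation=cv2.INTER_CUBIC),cv2.resize(b,None,fx=3.5,fy=3.56,interpolation=cv2.INTER_CUBIC)[:320]]))
g=cv2.imread('pics/top7.png').mean(2)
for v in(157,161,165,169,173,177): print(v,g[v:v+3,404:428].mean(0).round().astype(int).tolist())
E
```

```text
t 54.45 pos [ 0.6099 -0.2873  0.1147] tx ang 87.76 zt [-0.002  0.    -1.   ] F [-1.1 -0.2 -1.5] w 0.0424 need [-0.    0.07  1.83] j [ 27.  37.  -6.  91.   5.  52. 107.]
157 [80, 80, 79, 80, 79, 81, 86, 101, 121, 131, 139, 147, 146, 139, 133, 130, 126, 114, 98, 82, 90, 129, 168, 177]
161 [80, 82, 81, 80, 80, 81, 84, 102, 125, 137, 147, 167, 176, 151, 120, 91, 74, 68, 73, 91, 128, 164, 178, 178]
165 [80, 80, 82, 81, 82, 84, 91, 107, 123, 134, 146, 167, 169, 131, 84, 67, 70, 77, 96, 130, 162, 176, 178, 179]
169 [43, 47, 53, 59, 66, 85, 104, 108, 89, 84, 106, 124, 111, 82, 67, 69, 79, 100, 137, 171, 186, 187, 186, 186]
173 [34, 39, 45, 49, 58, 78, 97, 94, 74, 56, 63, 68, 64, 63, 66, 80, 108, 149, 182, 196, 197, 198, 196, 191]
177 [33, 40, 45, 52, 57, 79, 95, 93, 74, 60, 75, 82, 71, 63, 84, 119, 151, 184, 197, 200, 199, 196, 193, 191]
```

View pics/c12.png

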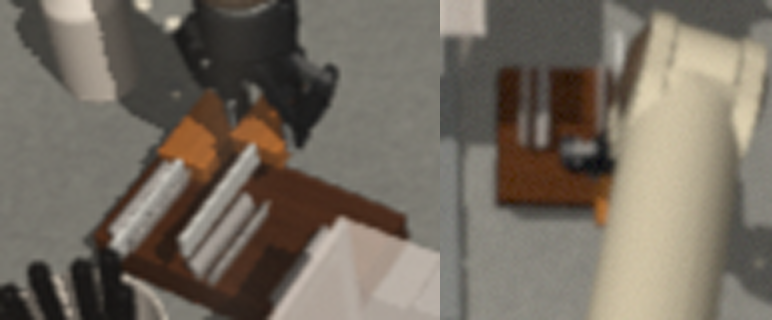

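```bash
python3 - <<'E'
from h import *
for p in((182,240),(252,148)): print('scene',ray('scene',160+p[0]/4,190+p[1]/4,.117))
print(ray('top',415.7,163,.117))
E
```

```text
scene [ 0.738  -0.2887  0.117 ]
scene [ 0.6378 -0.2851  0.117 ]
[ 0.7214 -0.2921  0.117 ]
```

Emit:
apply_moves --pt "0 0.04 0.3 0 0 0 1" --pt "0 0 0.4 0 0 0 1" --pt "0 0 0.3 0 0 0 1" --pt "0 0 0.2 0 0 0 1" --pt "0 0 0.1 0 0 0 1" --pt "0 0 0.1 0 0 0 1" --pt "0 0 0 0 0 0 1"

```text
time_s: 55.25
ee_pos: [0.6122, -0.2874, 0.0723]
orientation: [[0.039, 0.999, -0.001], [0.999, -0.039, 0.0], [0.0, -0.001, -1.0]]
wrist_force: [-0.7, -0.9, -0.8]
grip_width: 0.0422
```

Emit:
apply_moves --pt "0 0 0.15 0 0 0 1" --pt "0 0 0.1 0 0 0 1" --pt "0 0 0.1 0 0 0 1" --pt "0 0 0.08 0 0 0 1" --pt "0 0 0 0 0 0 1"

```text
time_s: 55.75
ee_pos: [0.6124, -0.2879, 0.06]
orientation: [[0.039, 0.999, 0.0], [0.999, -0.039, -0.0], [-0.0, 0.0, -1.0]]
wrist_force: [0.0, -1.6, 0.8]
grip_width: 0.0426
```

Emit:
apply_moves --pt "0 0 0.02 0 0 0 1" --pt "0 0 0 0 0 0 -0.4" --pt "0 0 0 0 0 0 -0.4" --pt "0 0 0 0 0 0 -0.4" --pt "0 0 -0.3 0 0 0 -0.4" --pt "0 0 -0.6 0 0 0 -0.4" --pt "0 0 -0.8 0 0 0 -0.4" --pt "0 0 -0.8 0 0 0 -0.4" --pt "0 -0.5 -0.8 0 0 0 -0.4" --pt "0 -0.8 -0.5 0 0 0 -0.4" --pt "0 -0.8 0 0 0 0 -0.4" --pt "0 -0.8 0 0 0 0 -0.4"

```text
time_s: 56.95
ee_pos: [0.5256, -0.2844, 0.1761]
orientation: [[0.039, 0.999, 0.003], [0.999, -0.039, -0.002], [-0.002, 0.004, -1.0]]
wrist_force: [0.5, -0.0, 1.4]
grip_width: 0.06
```

Emit:
apply_moves --pt "0 -0.8 0 0 0 0 -0.4" --pt "0 -0.8 0 0 0 0 -0.4" --pt "0.4 -0.6 0 0 0 0 -0.4" --pt "0.8 0 0 0 0 0 -0.4" --pt "0.8 0 0 0 0 0 -0.4" --pt "0.8 0 0 0 0 0 -0.4" --pt "0.8 0 0 0 0 0 -0.4" --pt "0.8 0 0 0 0 0 -0.4" --pt "0.8 0 0 0 0 0 -0.4" --pt "0 0 0 0 0 0 -0.4" --pt "0 0 0 0 0 0 -0.4"

```text
time_s: 58.05
ee_pos: [0.4662, -0.1256, 0.1747]
orientation: [[0.037, 0.999, 0.002], [0.999, -0.037, -0.001], [-0.001, 0.002, -1.0]]
wrist_force: [-0.1, 0.1, -0.6]
grip_width: 0.0597
```

```bash
python3 - <<'E'
from h import *
to(.4,0,.2)
for n in('scene','top'): grab(n,n+'8')
a=cv2.imread('pics/scene8.png')[170:330,150:350]; b=cv2.imread('pics/top8.png')[100:240,295:465]
cv2.imwrite('pics/c13.png',np.hstack([cv2.resize(a,(440,352),interpolation=cv2.INTER_CUBIC),cv2.resize(b,(360,296),interpolation=cv2.INTER_CUBIC,)[:352] if 0 else cv2.copyMakeBorder(cv2.resize(b,(360,296),interpolation=cv2.INTER_CUBIC),0,56,0,0,0)]))
im=cv2.imread('pics/top8.png'); hsv=cv2.cvtColor(im,cv2.COLOR_BGR2HSV); org=((hsv[...,0]>8)&(hsv[...,0]<20)&(hsv[...,1]>110)&(hsv[...,2]>125)).astype(np.uint8)
org[:,460:]=0;org[:170]=0
k,l,s,c=cv2.connectedComponentsWithStats(org)
for i in range(1,k):
    if 80<s[i,4]<600: print(s[i],c[i],ray('top',*c[i],.062))
for n in('scene','top'):
    im=cv2.imread(f'pics/{n}8.png'); b=lambda x,y:np.array([[x+i*.012,y+j*.012,z] for i in(-1,1) for j in(-1,1) for z in(.05,.094)])
    print(n,'post',locate(n,im,im.max(2)<45,b,(.643,-.03)))
E
```

```text
t 58.05 pos [ 0.4662 -0.1256  0.1747] tx ang 87.86 zt [ 0.002 -0.001 -1.   ] F [-0.1  0.1 -0.6] w 0.0597 need [ 4.1  -2.36 -0.85] j [ 22.  15. -11. 117.   4.  48.  96.]
[407 192  14  23 303] [413.44224422 203.17821782] [ 0.5965 -0.2869  0.062 ]
[429 192  14  23 303] [435.44884488 202.82178218] [ 0.5952 -0.3608  0.062 ]
scene post (array([ 0.63444812, -0.03468174]), np.int32(42), 137.20358606404625)
top post (array([ 0.640452  , -0.03146737]), np.int32(26), 69.40969661157578)
```

View pics/c13.png

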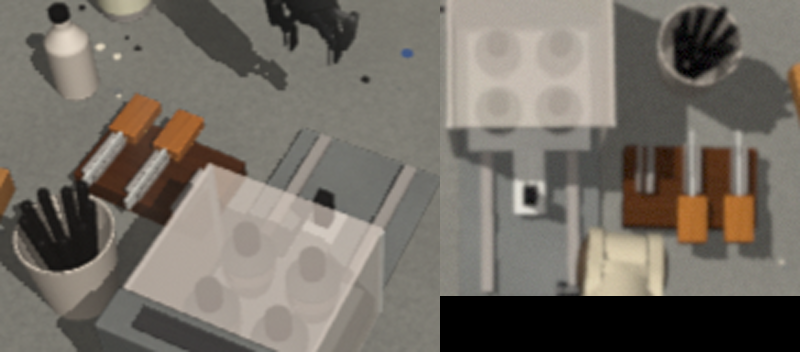

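Both paddles sit in their slots, at top crop (692,190) and (738,190), with the handles about 84 mm robot-side of the slot centres. The four cups stand upright under the guard and the tray is home. Handing in.

```bash
python3 -c "
from rig import *
print(sign_off())"
```

```text
the job is handed in; nothing more can be done
None
```

I finished the job and handed it in at about 58 s of robot time. The hand-in gives no verdict, so the results below are from my own checks.

- **Tray out:** I pulled it to its loading stop, where the wrist force rose to about 39 N.
- **Cups:** All four white cups were there, and each is seated in its own well. The pictures showed them upright on the well spacing before the tray went in, and still upright under the guard at the end.
- **Tray home:** I pushed it about 0.20 m until it met the stop. The post had not moved in the final pictures.
- **Paddles:** Paddle 1 is in the middle slot and paddle 2 in the outer one. Both are on edge and down on the slot floor. Their handles are about 84 mm robot-side of the slot centres and within about 2 mm sideways.
- **Bystanders and robot:** I never touched the purple cups, tins, bottle or jar. The gripper ended clear of everything.

**Paddle knocked aside:** One of my pictures showed paddle 1 had been knocked a few centimetres, so I measured it again before gripping it.

**Disagreements:** The two cameras differed by about 2–5 mm throughout, and by 6 mm on the post at the end. In that last case the guard partly hid the post from the scene camera. I averaged the two cameras for the cups and slots. For the tray I relied on the gripper's travel and the contact force.

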